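# Rest a fresh print panel on spacer blocks to cool

### The arm

A 7-joint arm with a two-finger parallel gripper is mounted at the origin on the work surface. World frame = base frame: x ahead of the robot, y to its left, z up, the work surface at z = 0. Lengths are in mm, angles in rad, forces in N, time in s.
With the tool pointing down it reaches from about 400 to 850 mm from the base axis. Payload 4.5 kg.
Tool frame: the origin (TCP) lies at the very end of the fingers, on their centre line; the grasp point (between the pads) lies 19 mm behind it; z points along the fingers, y is the line along which they close (so a half turn about z gives the same grasp; the last joint's range is limited). The gripper opens to 85 mm and grips with 20 to 120 N. Pads are 22 mm wide; open, the fingers measure 114 mm over their backs; the gripper's body (76 mm by 85 mm) begins 54 mm behind the grasp point. The pads swing forward as they close: fully open they stand 13 mm farther back than shut.
Start: joints at [-1.149, 0.689, -0.195, 1.565, 0.157, 0.902, -0.215], TCP at [236.328, 578.622, 231.317] pointing down, gripper open.
Joint ranges: [-3.01, 3.01], [-0.46, 2.08], [-1.47, 1.51], [0.13, 2.56], [-1, 4.14], [0.04, 2.09], [-2.66, 2.66]. Speed limits (rad/s): [2.57, 2.57, 3.14, 3.14, 3.14, 3.14, 3.14].

### API

Orientations are given as a unit quaternion [x, y, z, w].
In Python, from cell import arm, eyes gives the robot as it stands.
- The arm moves only by the tool arm_command, never from a script. Its argument "targets" is a list of rows, each an object of numbers: "dx", "dy", "dz": the shift along the tool's x, y, z in mm; "wx", "wy", "wz": the turn, a rotation vector about the tool's x, y, z in degrees; "hand": the opening, from 0 (shut) to 1 (fully open). In form: [{"dx": .., "dy": .., "dz": .., "wx": .., "wy": .., "wz": .., "hand": ..}, ...]. A call has 1 to 20 rows; each row is the pose to reach, as a shift and turn from the pose commanded when the call began, along the tool's axes at that moment; what a row does not reach only later rows make up. A row lasts 1/10 s, in which the tool goes at most 50 mm and 8.59 degrees, less where a joint would pass 70% of its speed; a pose out of reach is approached as far as the arm can. A call with a gripper value outside its range is refused whole. The fingers move at their own pace and stop on an object; "newtons" is the grip in N (left out, the last holds). Time passes only in rows, so rows that repeat a pose let the fingers close. It gives the time, the measured TCP pose, the force, the opening and the grip force at its end, in the units of the state.
- arm.observe(): the state, without advancing time (a new reading comes with each control period).
- eyes.camera(name): name is "side" or "top" or "wrist"; returns the picture (384x512x3 uint8, red, green, blue); there is no depth.
- eyes.calibration(name): a dict with "fx", "fy", "cx", "cy" (pixels), "R" (3x3) and "t" (3): a world point X has camera coordinates R X + t. Camera axes: x right, y down, z forward; pixel columns grow to the right and rows downward; lengths in mm; the calibration is good to about 2 mm. The wrist camera is an equidistant fisheye: a pixel r from the principal point sees the ray r / f radians off the axis. A picture is of the moment at which its call begins: read the wrist's pose just before it. calibration takes no time and is no camera call; for the wrist camera it gives the pose at the moment of the call.
- arm.close_job(): hands the job in; it is judged then, once.
Trained networks look in the newest picture that a camera, given by its name, has taken for a name from the list of things; names that differ only in an ending like _2 or _b are one class to them, and where a whole thing is asked for, a point or a joint stands for the part that bears it (a point fixed in the world has none). Each returns a list of dicts, best first, with "conf" (0 to 1); they miss things now and then, are a little off and sometimes report something else, mostly with a low value. They report only what shows in the picture. A call takes as long as a camera call. They do not tell look-alikes from the thing itself.
- eyes.boxes_of(thing, camera): "location" ([x, y, z] in mm, in the coordinates of the camera as it stood for that picture, good to about 4 mm: the middle of the surface that is visible of it).
- eyes.mark_of(thing, camera): "location" ([x, y, z] in mm, in the coordinates of the camera as it stood for that picture, good to about 4 mm: a listed point, or the origin of a listed thing).
The state is a dict: "clock": time; "joints": joint angles; "dq": joint speeds; "joint_torque": joint torques, N m; "tcp_pos": TCP position; "eef_rot": TCP orientation; "force": force on the tool from outside, world axes, zero at the start; "moment": the same for the moment, N m; "width": finger opening in mm; "grip_force": force on a finger pad.
Only numpy, scipy, OpenCV 4.12 (cv2) and the standard library are available. Lean on these libraries where they do the work, as an engineer would, in place of code of your own. Each camera call takes 0.05 s, during which the arm holds its last target. There are 200 camera calls.

### The job

Take the two square spacer blocks out of the sloped parts bin and set them flat in the trough of the cooling stand, one near each end. Then take the print panel out of its slotted holder and stand its lower long edge on both blocks, leaning squarely back against the stand's rail. Leave the puck and the bar in the bin, and the tape roll and the cup, where they are, and do not let the panel fall flat.

Things in the scene. Friction and masses are not known exactly. Their poses are not given: they have to be found in the camera images.
- block_a: square aluminium spacer block, 30 x 30 x 26 mm tall, with a dark 10 mm dot (shallow hole) on top; lies in one compartment of the bin; origin at the centre of its underside, z up through its top. Interchangeable with block_b
- block_b: the other square spacer block, same as block_a
- puck: round aluminium puck, 32 mm across, 26 mm tall, in another compartment of the bin, to be left there; origin at the centre of its underside
- bar: slim aluminium bar, 60 x 14 x 14 mm, in another compartment of the bin, to be left there; origin at the centre of its underside
- bin: fixed grey sloped bin, 140 mm deep (x), 260 mm wide (y), with four compartments side by side along y (each 60 x 132 mm inside), one part in each, in varying order. Floor slopes 0.26 rad, low end at +x (away from the robot); walls 26 mm high square off the floor, 4 mm thick. Origin on the table under the middle of the floor; stands left or right of the stand
- bin_floor (a point): middle of the bin's floor surface, 30 mm above the table; axes level, as the bin's (the parts lie tilted with the floor)
- stand: fixed black cooling stand: base 120 x 200 x 8 mm thick, two lips along y (6 mm thick, 8 mm high) that form the trough, and a round steel rail (10 mm thick) parallel to the trough on the -x (robot) side, on two posts at y = +-85 mm. Origin on the table under the trough centre; x from rail towards trough, y along the trough, z up
- trough (a point): centre of the trough's floor, 8 mm above the table, axes as the stand's; the trough is 38 mm wide (x) and 190 mm long (y)
- rail (a point): middle of the rail's axis, 52 mm to the -x side of the trough's centre and 100 mm above its floor
- panel: stiff wooden print panel white on both faces alike, 10 mm thick (x), 160 mm wide (y), 135 mm tall (z), standing upright in the holder at the start; origin at the middle of its lower long edge face; x through the thickness, z up along the panel
- holder: fixed dark panel holder: a 70 x 180 mm foot 6 mm thick with two upright cheeks along y, 30 mm high over the foot, forming a slot 14 mm wide; origin on the table under the slot's centre, y along the slot. Stands on the other side of the stand from the bin
- tape: roll of white tape, 70 mm across, 22 mm high, lying on the table beyond the stand; origin at the centre of its underside
- cup: small white ceramic cup, 66 mm across, 65 mm high, beyond the stand; origin at the centre of its underside
Not all that is in view belongs to the job. What is shaped like the block_a but purple or yellow is not meant.

How it is judged:
By the outcome, as a careful person would: the job done as asked, in the order asked, and still so for the second after the job is handed in, with the robot touching nothing.
It also fails if it takes over 72 s, if anything falls off the work surface, if the arm or the gripper's body presses on something with over 40 N, if the wrist force passes 120 N, or if a joint passes its speed limit or range.

## Working session

There is one attempt and no reset: what is moved stays moved. The work goes in short steps, Python scripts to look and compute and a tool call to move; the robot and the scene stay as the last step left them, time stands still between calls to the robot, and variables do not carry over. Pictures are saved under pics/ and viewed, at most 10 in all, crops included, and the job is handed in when it is done.

Besides the shell and the picture viewer there is one more tool, called after "Emit:" as a command line: name --argument value ..., lists and objects as JSON in quotes. arm_command: Moves the arm, as the interface text tells. Its arguments: {"type":"object","properties":{"targets":{"type":"array","items":{"type":"object","properties":{"dx":{"type":"number"},"dy":{"type":"number"},"dz":{"type":"number"},"wx":{"type":"number"},"wy":{"type":"number"},"wz":{"type":"number"},"hand":{"type":"number"}}}},"newtons":{"type":"number"}},"required":["targets"]}

```bash
ls; mkdir -p pics; cat > h.py <<'E'
import numpy as np,cv2
from cell import arm,eyes
from scipy.spatial.transform import Rotation as Rn
def w(cam,p,c=None):
    c=c or eyes.calibration(cam); return np.array(c["R"]).T@(np.array(p)-np.array(c["t"]))
def save(cam,name):
    im=eyes.camera(cam); cv2.imwrite(f"pics/{name}.png",im[:,:,::-1]); return im
def find(things,cam,fn="mark_of"):
    c=eyes.calibration(cam)
    for t in things:
        for d in getattr(eyes,fn)(t,cam)[:4]:
            x=w(cam,d["location"],c); print(cam,fn,t,round(d["conf"],2),x.round(0),{k:v for k,v in d.items() if k not in("conf","location")})
E
python3 - <<'E'
from h import *
a=save("top","t0");b=save("side","s0")
s=np.hstack([a,b]);cv2.imwrite("pics/both.png",cv2.resize(s,(800,300))[:,:,::-1])
find(["block_a","puck","bar","bin","stand","trough","rail","panel","holder","tape","cup"],"top")
find(["block_a"],"top","boxes_of")
find(["stand","trough","rail","panel","holder","bin"],"side")
print(arm.observe())
E
```

```text
pics
top mark_of block_a 0.67 [ 540. -318.   28.] {}
top mark_of block_a 0.55 [ 612. -490.    0.] {}
top mark_of block_a 0.54 [ 550. -382.   25.] {}
top mark_of block_a 0.45 [ 532. -484.   -1.] {}
top mark_of puck 0.53 [ 517. -194.   30.] {}
top mark_of bar 0.49 [ 526. -255.   31.] {}
top mark_of bin 0.76 [ 533. -289.    0.] {}
top mark_of stand 0.73 [566.  18.   1.] {}
top mark_of trough 0.66 [563.  19.   8.] {}
top mark_of rail 0.64 [512.  18. 111.] {}
top mark_of panel 0.88 [553. 262.   5.] {}
top mark_of holder 0.85 [549. 260.  -0.] {}
top mark_of holder 0.62 [ 531. -284.   30.] {}
top mark_of tape 0.86 [743.  94.  -1.] {}
top mark_of cup 0.6 [721. -94.  -3.] {}
top mark_of cup 0.33 [ 534. -291.   -4.] {}
top boxes_of block_a 0.55 [ 608. -488.   26.] {}
top boxes_of block_a 0.54 [ 553. -377.   50.] {}
top boxes_of block_a 0.54 [ 545. -318.   51.] {}
top boxes_of block_a 0.5 [ 529. -480.   26.] {}
side mark_of stand 0.95 [564.  23.   3.] {}
side mark_of trough 0.83 [568.  22.   8.] {}
side mark_of rail 0.34 [ 513. -195.   30.] {}
side mark_of panel 0.68 [551. 264.   7.] {}
side mark_of holder 0.88 [551. 261.   1.] {}
side mark_of holder 0.6 [509.  17. 108.] {}
side mark_of bin 0.56 [ 538. -285.   -3.] {}
{'clock': 1.0, 'joints': array([-1.14924675,  0.68912046, -0.19464283,  1.56528875,  0.15731953,
        0.90252008, -0.21511576]), 'dq': array([-0.00119144,  0.00142058,  0.00017606,  0.00090115, -0.00042944,
        0.00074447,  0.00025116]), 'joint_torque': array([-7.19611421e-05, -5.39561605e+01, -1.26681548e+00, -1.58891809e+01,
        9.93664580e-03,  1.29831893e-03,  9.24062022e-06]), 'tcp_pos': array([236.2840306 , 578.63747207, 231.30803152]), 'eef_rot': array([ 1.92637804e-01,  9.81269930e-01,  2.70250892e-05, -5.67270157e-06]), 'force': array([ 0.21860928, -0.13973176, -0.00430036]), 'moment': array([ 0.01367369, -0.00973674,  0.00911365]), 'grip_force': 0.0, 'width': 85.47155680533209}
```

View pics/t0.png

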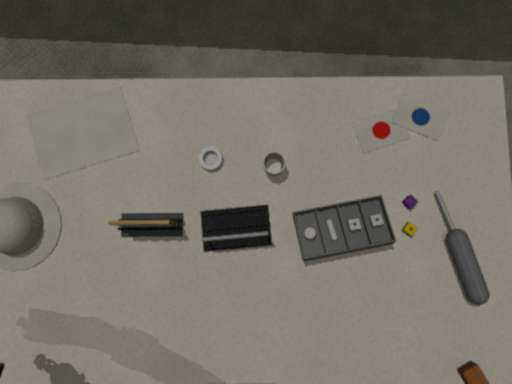

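View pics/s0.png

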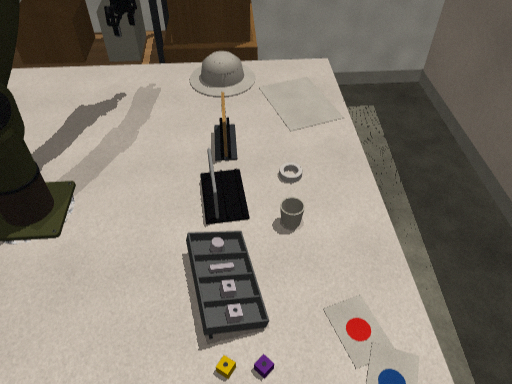

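```bash
cat >> h.py <<'E'
def go(p,yaw,tilt=0,taxis=None,s=None):
    """tool down, tool y at azimuth yaw (deg); then tilt (rad) about world axis taxis. prints command from now"""
    s=s or arm.observe()
    y=np.array([np.cos(np.radians(yaw)),np.sin(np.radians(yaw)),0]);z=np.array([0,0,-1.])
    R=np.column_stack([np.cross(y,z),y,z])
    if tilt: R=Rn.from_rotvec(tilt*np.array(taxis)/np.linalg.norm(taxis)).as_matrix()@R
    R0=Rn.from_quat(s["eef_rot"]).as_matrix()
    d=R0.T@(np.array(p,float)-s["tcp_pos"]); wv=np.degrees(Rn.from_matrix(R0.T@R).as_rotvec())
    print("cmd d",d.round(1),"w",wv.round(2),"rows>=",round(max(np.linalg.norm(d)/50,np.linalg.norm(wv)/8.59),1))
def st():
    s=arm.observe();print("t",s["clock"],"p",s["tcp_pos"].round(1),"f",s["force"].round(1),"w",round(s["width"],1),"g",round(s["grip_force"],1),"q",s["joints"].round(2)); return s
def topx(u,v,z,cam="top"):
    c=eyes.calibration(cam);R=np.array(c["R"]);o=-R.T@np.array(c["t"])
    if cam=="wrist":
        dx,dy=(u-c["cx"])/c["fx"],(v-c["cy"])/c["fy"];r=np.hypot(dx,dy);d=np.array([dx/r*np.sin(r),dy/r*np.sin(r),np.cos(r)]) if r>0 else np.array([0,0,1.])
    else: d=np.array([(u-c["cx"])/c["fx"],(v-c["cy"])/c["fy"],1])
    d=R.T@d; return o+d*(z-o[2])/d[2]
E
python3 - <<'E'
from h import *
for n,a,b,z in [("bin",(294,212),(382,197),25),("stand",(201,210),(269,206),8),("rail",(203,239),(270,234),108),("holder",(121,215),(183,213),36)]:
    d=topx(*a,z)-topx(*b,z); print(n,np.degrees(np.arctan2(-d[0],d[1])).round(1),np.linalg.norm(d).round())
go([545,-350,230],8)
c=eyes.calibration("wrist");s=arm.observe();R0=Rn.from_quat(s["eef_rot"]).as_matrix()
print("cam in tool",(R0.T@(w("wrist",[0,0,0])-s["tcp_pos"])).round(0),"\n",(R0.T@np.array(c["R"]).T).round(2),c["fx"])
E
```

```text
bin 9.2 258.0
stand 2.9 199.0
rail 3.8 179.0
holder 1.4 177.0
cmd d [-636.9 -743.     1.3] w [ 0.   -0.   59.79] rows>= 19.6
cam in tool [  71.    0. -143.] 
 [[ 0.   -0.96 -0.28]
 [ 1.    0.   -0.  ]
 [ 0.   -0.28  0.96]] 297.3186396354542
```

Emit:
arm_command --targets '[{"dx": -411, "dy": -333, "wz": 30, "hand": 0.8}, {"dx": -411, "dy": -333, "wz": 30, "hand": 0.8}, {"dx": -411, "dy": -333, "wz": 30, "hand": 0.8}, {"dx": -411, "dy": -333, "wz": 30, "hand": 0.8}, {"dx": -411, "dy": -333, "wz": 30, "hand": 0.8}, {"dx": -411, "dy": -333, "wz": 30, "hand": 0.8}, {"dx": -411, "dy": -333, "wz": 30, "hand": 0.8}, {"dx": -411, "dy": -333, "wz": 30, "hand": 0.8}, {"dx": -411, "dy": -333, "wz": 30, "hand": 0.8}, {"dx": -637, "dy": -743, "wz": 59.8, "hand": 0.8}, {"dx": -637, "dy": -743, "wz": 59.8, "hand": 0.8}, {"dx": -637, "dy": -743, "wz": 59.8, "hand": 0.8}, {"dx": -637, "dy": -743, "wz": 59.8, "hand": 0.8}, {"dx": -637, "dy": -743, "wz": 59.8, "hand": 0.8}, {"dx": -637, "dy": -743, "wz": 59.8, "hand": 0.8}, {"dx": -637, "dy": -743, "wz": 59.8, "hand": 0.8}, {"dx": -637, "dy": -743, "wz": 59.8, "hand": 0.8}, {"dx": -637, "dy": -743, "wz": 59.8, "hand": 0.8}, {"dx": -637, "dy": -743, "wz": 59.8, "hand": 0.8}, {"dx": -637, "dy": -743, "wz": 59.8, "hand": 0.8}]'

```text
schema error: expected keys dx, dy, dz, wx, wy, wz, hand
```

```bash
python3 - <<'E'
from h import *
st();save("wrist","w0")
find(["block_a","bin_floor","bin"],"wrist"); find(["block_a"],"wrist","boxes_of")
E
```

```text
t 1.0 p [236.3 578.6 231.3] f [ 0.2 -0.1 -0. ] w 85.5 g 0.0 q [-1.15  0.69 -0.19  1.57  0.16  0.9  -0.22]
```

View pics/w0.png

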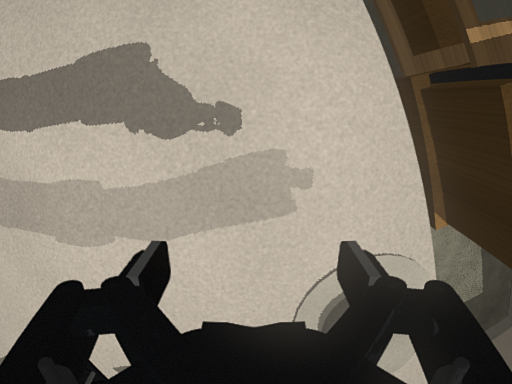

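The move was refused because every key is required, so the picture shows only table, with the fingers near (165,250) and (345,250). I'm resending it with all the keys.

Emit:
arm_command --targets '[{"dx": -411, "dy": -333, "dz": 0, "wx": 0, "wy": 0, "wz": 30, "hand": 0.8}, {"dx": -411, "dy": -333, "dz": 0, "wx": 0, "wy": 0, "wz": 30, "hand": 0.8}, {"dx": -411, "dy": -333, "dz": 0, "wx": 0, "wy": 0, "wz": 30, "hand": 0.8}, {"dx": -411, "dy": -333, "dz": 0, "wx": 0, "wy": 0, "wz": 30, "hand": 0.8}, {"dx": -411, "dy": -333, "dz": 0, "wx": 0, "wy": 0, "wz": 30, "hand": 0.8}, {"dx": -411, "dy": -333, "dz": 0, "wx": 0, "wy": 0, "wz": 30, "hand": 0.8}, {"dx": -411, "dy": -333, "dz": 0, "wx": 0, "wy": 0, "wz": 30, "hand": 0.8}, {"dx": -411, "dy": -333, "dz": 0, "wx": 0, "wy": 0, "wz": 30, "hand": 0.8}, {"dx": -411, "dy": -333, "dz": 0, "wx": 0, "wy": 0, "wz": 30, "hand": 0.8}, {"dx": -637, "dy": -743, "dz": 0, "wx": 0, "wy": 0, "wz": 59.8, "hand": 0.8}, {"dx": -637, "dy": -743, "dz": 0, "wx": 0, "wy": 0, "wz": 59.8, "hand": 0.8}, {"dx": -637, "dy": -743, "dz": 0, "wx": 0, "wy": 0, "wz": 59.8, "hand": 0.8}, {"dx": -637, "dy": -743, "dz": 0, "wx": 0, "wy": 0, "wz": 59.8, "hand": 0.8}, {"dx": -637, "dy": -743, "dz": 0, "wx": 0, "wy": 0, "wz": 59.8, "hand": 0.8}, {"dx": -637, "dy": -743, "dz": 0, "wx": 0, "wy": 0, "wz": 59.8, "hand": 0.8}, {"dx": -637, "dy": -743, "dz": 0, "wx": 0, "wy": 0, "wz": 59.8, "hand": 0.8}, {"dx": -637, "dy": -743, "dz": 0, "wx": 0, "wy": 0, "wz": 59.8, "hand": 0.8}, {"dx": -637, "dy": -743, "dz": 0, "wx": 0, "wy": 0, "wz": 59.8, "hand": 0.8}, {"dx": -637, "dy": -743, "dz": 0, "wx": 0, "wy": 0, "wz": 59.8, "hand": 0.8}, {"dx": -637, "dy": -743, "dz": 0, "wx": 0, "wy": 0, "wz": 59.8, "hand": 0.8}]'

```text
clock: 3.25
tcp_pos: [544.8, -353.5, 231.4]
eef_rot: [0.657, 0.754, -0.0, 0.0]
force: [0.8, 0.0, -1.2]
width: 68.4
grip_force: 0.0
```

```bash
python3 - <<'E'
from h import *
st();save("wrist","w1")
find(["block_a","bin_floor","bin"],"wrist"); find(["block_a"],"wrist","boxes_of")
E
```

```text
t 3.25 p [ 544.8 -353.5  231.4] f [ 0.8  0.  -1.2] w 68.4 g 0.0 q [ 0.51  0.72 -0.01  1.49  0.01  0.93  0.64]
wrist mark_of block_a 0.88 [ 550. -391.   33.] {}
wrist mark_of block_a 0.82 [ 606. -501.    0.] {}
wrist mark_of block_a 0.79 [ 532. -496.    6.] {}
wrist mark_of block_a 0.61 [ 534. -330.   27.] {}
wrist mark_of bin_floor 0.6 [ 534. -299.   29.] {}
wrist mark_of bin 0.78 [ 532. -296.    2.] {}
wrist boxes_of block_a 0.79 [ 555. -373.   57.] {}
wrist boxes_of block_a 0.71 [ 544. -317.   53.] {}
wrist boxes_of block_a 0.67 [ 603. -484.   23.] {}
wrist boxes_of block_a 0.66 [ 533. -475.   27.] {}
```

View pics/w1.png

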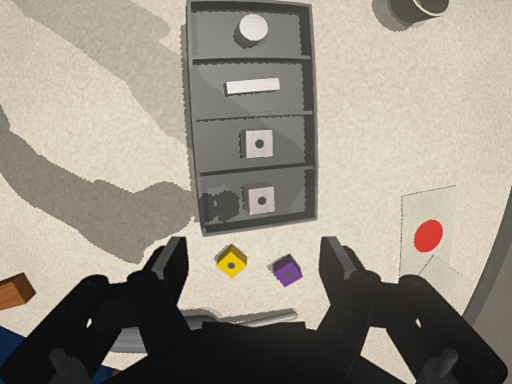

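```bash
cat >> h.py <<'E'
YB=9.2
BF=np.array([534,-288,30.])
def frame(yb=YB,t=0.26): return (Rn.from_euler("z",yb,degrees=True)*Rn.from_euler("y",t)).as_matrix() # cols: down-slope x, y, normal
def ray(cam,u,v,c):
    R=np.array(c["R"]);o=-R.T@np.array(c["t"]);dx,dy=(u-c["cx"])/c["fx"],(v-c["cy"])/c["fy"]
    if cam=="wrist":
        r=np.hypot(dx,dy);d=np.array([dx/r*np.sin(r),dy/r*np.sin(r),np.cos(r)])
    else: d=np.array([dx,dy,1.])
    return o,R.T@d
def onplane(cam,pts,P,F,c):
    out=[]
    for u,v in pts:
        o,d=ray(cam,u,v,c); q=o+d*((P-o)@F[:,2])/(d@F[:,2]); out.append(F.T@(q-P))
    return np.array(out)
def blocks(im,cam,P,F,wins,thr):
    c=eyes.calibration(cam);g=cv2.cvtColor(im,cv2.COLOR_RGB2GRAY)
    for (x0,y0,x1,y1) in wins:
        m=(g[y0:y1,x0:x1]>thr).astype(np.uint8)
        cs,_=cv2.findContours(m,cv2.RETR_EXTERNAL,cv2.CHAIN_APPROX_NONE);k=max(cs,key=cv2.contourArea)[:,0]+[x0,y0]
        q=onplane(cam,k,P,F,c); r=cv2.minAreaRect(q[:,:2].astype(np.float32))
        ctr=P+F@np.array([*r[0],0]); print("rect",np.round(r[0],1),np.round(r[1],1),"ang",round(r[2],1),"world top",ctr.round(1))
E
python3 - <<'E'
from h import *
im=cv2.imread("pics/w1.png")[:,:,::-1].copy()
F=frame();P=BF+26*F[:,2]
g=cv2.cvtColor(im,cv2.COLOR_RGB2GRAY);print(g[200,240:285:2]);print(g[150,235:285:2])
blocks(im,"wrist",P,F,[(230,122,290,165),(235,178,290,222)],150)
c=eyes.calibration("wrist")
print("dots",(P+onplane("wrist",[(259,144),(262,201)],P,F,c)@F.T).round(1))
P2=BF+26*F[:,2]
q=onplane("wrist",[(190,3),(204,234),(316,220),(312,5)],P2,F,c);print("bin corners",q.round(0))
E
```

```text
[123  77  80  89 108 189 184 185 185  84  77  80  75 147 185 187 184 132
 105 107 108 107 107]
[114 117 112  82  87  98 207 192 195 190 196 194 194 191 187 189 194 192
 193 111 110 112 111 111 112]
rect [  1.4 -26.6] [29.1 29.2] ang 89.4 world top [ 546.2 -312.9   54.8]
rect [  3.2 -90.5] [29.3 29.4] ang 2.3 world top [ 558.1 -375.8   54.3]
dots [[ 546.1 -313.6   54.8]
 [ 558.7 -376.7   54.2]]
bin corners [[ -69.  127.   -0.]
 [ -64. -123.   -0.]
 [  73. -123.   -0.]
 [  68.  135.   -0.]]
```

The picture shows both blocks, with dots at (259,144) and (262,201), about in the middle of their compartments and square to the bin.

```bash
python3 - <<'E'
from h import *
F=frame(9.0);n=F[:,2];B=np.array([546.2,-313.2,54.8])
go(B+50*n,9.0,0.26,F[:,1]); go(B-23*n,9.0,0.26,F[:,1])
E
```

```text
cmd d [ 35.5  19.  127.8] w [14.89 -0.22 -0.98] rows>= 2.7
cmd d [ 35.    0.2 198.4] w [14.89 -0.22 -0.98] rows>= 4.0
```

Emit:
arm_command --targets '[{"dx": 35.5, "dy": 19, "dz": 128, "wx": 14.9, "wy": -0.2, "wz": -1, "hand": 0.8}, {"dx": 35.5, "dy": 19, "dz": 128, "wx": 14.9, "wy": -0.2, "wz": -1, "hand": 0.8}, {"dx": 35.5, "dy": 19, "dz": 128, "wx": 14.9, "wy": -0.2, "wz": -1, "hand": 0.8}, {"dx": 35.5, "dy": 19, "dz": 128, "wx": 14.9, "wy": -0.2, "wz": -1, "hand": 0.8}, {"dx": 35.5, "dy": 19, "dz": 128, "wx": 14.9, "wy": -0.2, "wz": -1, "hand": 0.8}, {"dx": 35.3, "dy": 10, "dz": 163, "wx": 14.9, "wy": -0.2, "wz": -1, "hand": 0.8}, {"dx": 35, "dy": 0.2, "dz": 198, "wx": 14.9, "wy": -0.2, "wz": -1, "hand": 0.8}, {"dx": 35, "dy": 0.2, "dz": 198, "wx": 14.9, "wy": -0.2, "wz": -1, "hand": 0.8}, {"dx": 35, "dy": 0.2, "dz": 198, "wx": 14.9, "wy": -0.2, "wz": -1, "hand": 0.8}]' --newtons 40

```text
clock: 4.4
tcp_pos: [541.2, -317.3, 36.1]
eef_rot: [0.645, 0.753, -0.099, -0.082]
force: [0.2, -0.2, -0.1]
width: 68.4
grip_force: 0.0
```

```bash
python3 - <<'E'
from h import *
st();save("wrist","w2")
find(["block_a"],"wrist","boxes_of")
E
```

```text
t 4.4 p [ 541.2 -317.3   36.1] f [ 0.2 -0.2 -0.1] w 68.4 g 0.0 q [0.35 1.04 0.07 1.46 0.1  0.86 0.48]
wrist boxes_of block_a 0.93 [ 544. -314.   51.] {}
wrist boxes_of block_a 0.58 [ 554. -363.   38.] {}
```

View pics/w2.png

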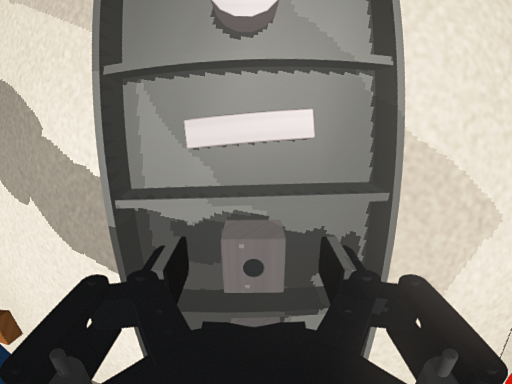

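The picture shows block 1 centred between the fingers, dot at (253,268). Next I close and lift along the floor normal.

Emit:
arm_command --targets '[{"dx": 0, "dy": 0, "dz": 0, "wx": 0, "wy": 0, "wz": 0, "hand": 0.8}, {"dx": 0, "dy": 0, "dz": 0, "wx": 0, "wy": 0, "wz": 0, "hand": 0.2}, {"dx": 0, "dy": 0, "dz": 0, "wx": 0, "wy": 0, "wz": 0, "hand": 0.2}, {"dx": 0, "dy": 0, "dz": 0, "wx": 0, "wy": 0, "wz": 0, "hand": 0.2}, {"dx": 0, "dy": 0, "dz": 0, "wx": 0, "wy": 0, "wz": 0, "hand": 0.2}, {"dx": 0, "dy": 0, "dz": 0, "wx": 0, "wy": 0, "wz": 0, "hand": 0.2}, {"dx": 0, "dy": 0, "dz": 0, "wx": 0, "wy": 0, "wz": 0, "hand": 0.2}]' --newtons 40

```text
clock: 5.2
tcp_pos: [541.0, -315.5, 33.7]
eef_rot: [0.644, 0.754, -0.099, -0.083]
force: [1.1, 0.6, 5.2]
width: 29.1
grip_force: 41.0
```

```bash
python3 - <<'E'
from h import *
s=st()
find(["stand","trough","rail"],"top")
# stand geometry from the first top picture: base corner pixels, refine with line fits
g=cv2.cvtColor(cv2.imread("pics/t0.png"),cv2.COLOR_BGR2GRAY)
print(g[195:260,235])
print(g[222,190:280:1])
E
```

```text
t 5.2 p [ 541.  -315.5   33.7] f [1.1 0.6 5.2] w 29.1 g 41.0 q [0.35 1.04 0.07 1.46 0.1  0.86 0.48]
top mark_of stand 0.73 [566.  18.   1.] {}
top mark_of trough 0.66 [563.  19.   8.] {}
top mark_of rail 0.64 [512.  18. 111.] {}
[135 137 135 136 136 135 137 137 137 139 138 127  97  50  31  24  29  22
  25  25  31  25  17  34  26  27  27  27  24  26  27  27  21  16  23  26
  28  28  36  75 112 117  93  53  29  18  19  29  28  27  26  21  19  43
  73  89 111 129 133 134 136 137 138 138 136]
[132 135 135 135 132 133 133 133 134 134 125  81  39  27  32  24  29  23
  31  28  25  31  29  27  29  30  25  26  28  27  30  26  29  25  31  26
  22  25  28  31  27  24  27  29  28  27  30  30  29  26  22  21  31  30
  27  23  25  30  22  28  26  25  28  23  22  26  23  29  21  28  30  32
  19  22  22  20  28  24  29  62 108 132 137 136 138 135 134 136 136 135]
```

```bash
python3 - <<'E'
from h import *
S=np.array([565,19.]);a=np.radians(3)
for yy in(-65,65):
    p=S+yy*np.array([-np.sin(a),np.cos(a)]);print(p)
    go([*p,130],-87); go([*p,130],93)
E
```

```text
[568.40183716 -45.91091976]
cmd d [ 261.8   42.2 -111.2] w [-11.11  12.5   95.4 ] rows>= 11.3
cmd d [ 261.8   42.2 -111.2] w [-12.14 -10.8  -83.5 ] rows>= 9.9
[561.59816284  83.91091976]
cmd d [ 391.1   55.3 -114.9] w [-11.11  12.5   95.4 ] rows>= 11.3
cmd d [ 391.1   55.3 -114.9] w [-12.14 -10.8  -83.5 ] rows>= 9.9
```

Emit:
arm_command --targets '[{"dx": 0, "dy": 0, "dz": -45, "wx": 0, "wy": 0, "wz": 0, "hand": 0.2}, {"dx": 0, "dy": 0, "dz": -90, "wx": 0, "wy": 0, "wz": 0, "hand": 0.2}, {"dx": 262, "dy": 42, "dz": -111, "wx": -11.1, "wy": 12.5, "wz": 95.4, "hand": 0.2}, {"dx": 262, "dy": 42, "dz": -111, "wx": -11.1, "wy": 12.5, "wz": 95.4, "hand": 0.2}, {"dx": 262, "dy": 42, "dz": -111, "wx": -11.1, "wy": 12.5, "wz": 95.4, "hand": 0.2}, {"dx": 262, "dy": 42, "dz": -111, "wx": -11.1, "wy": 12.5, "wz": 95.4, "hand": 0.2}, {"dx": 262, "dy": 42, "dz": -111, "wx": -11.1, "wy": 12.5, "wz": 95.4, "hand": 0.2}, {"dx": 262, "dy": 42, "dz": -111, "wx": -11.1, "wy": 12.5, "wz": 95.4, "hand": 0.2}, {"dx": 262, "dy": 42, "dz": -111, "wx": -11.1, "wy": 12.5, "wz": 95.4, "hand": 0.2}, {"dx": 262, "dy": 42, "dz": -111, "wx": -11.1, "wy": 12.5, "wz": 95.4, "hand": 0.2}, {"dx": 262, "dy": 42, "dz": -111, "wx": -11.1, "wy": 12.5, "wz": 95.4, "hand": 0.2}, {"dx": 262, "dy": 42, "dz": -111, "wx": -11.1, "wy": 12.5, "wz": 95.4, "hand": 0.2}, {"dx": 262, "dy": 42, "dz": -111, "wx": -11.1, "wy": 12.5, "wz": 95.4, "hand": 0.2}, {"dx": 262, "dy": 42, "dz": -111, "wx": -11.1, "wy": 12.5, "wz": 95.4, "hand": 0.2}, {"dx": 262, "dy": 42, "dz": -111, "wx": -11.1, "wy": 12.5, "wz": 95.4, "hand": 0.2}, {"dx": 262, "dy": 42, "dz": -111, "wx": -11.1, "wy": 12.5, "wz": 95.4, "hand": 0.2}]'

```text
clock: 6.95
tcp_pos: [567.8, -45.8, 129.3]
eef_rot: [1.0, 0.027, -0.001, -0.0]
force: [0.0, 0.5, -1.1]
width: 28.9
grip_force: 40.3
```

```bash
python3 - <<'E'
from h import *
st();save("wrist","w3")
find(["trough","stand","rail"],"wrist");find(["block_a"],"wrist","boxes_of")
E
```

```text
t 6.95 p [567.8 -45.8 129.3] f [ 0.   0.5 -1.1] w 28.9 g 40.3 q [-0.25  0.81  0.45  1.84 -0.57  0.62 -0.96]
wrist mark_of trough 0.73 [563.  23.  10.] {}
wrist mark_of stand 0.65 [561.  21.  -2.] {}
wrist mark_of stand 0.54 [745.  94.  -0.] {}
wrist boxes_of block_a 0.77 [568. -45. 150.] {}
wrist boxes_of block_a 0.23 [ 521. -190.   49.] {}
```

View pics/w3.png

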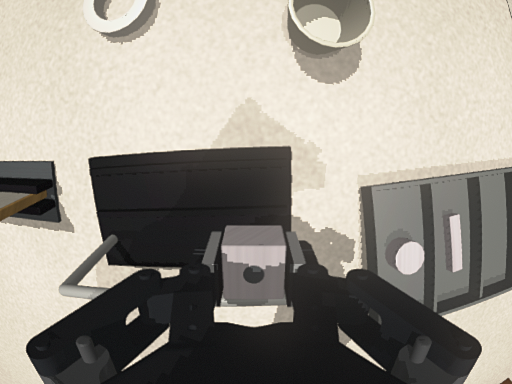

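```bash
python3 - <<'E'
from h import *
im=cv2.imread("pics/w3.png");c=im[140:275,80:310].astype(float)
c=np.clip((c/90)**.7*255,0,255).astype(np.uint8);cv2.imwrite("pics/w3c.png",cv2.resize(c,None,fx=3,fy=3,interpolation=cv2.INTER_CUBIC))
c=eyes.calibration("wrist")
F=np.eye(3);P=np.array([0,0,8.]);print(onplane("wrist",[(89,158),(291,147),(108,265)],P,F,c).round(1))
E
```

```text
[[590.8 119.5   0. ]
 [607.6 -77.5   0. ]
 [471.6 110.8   0. ]]
```

View pics/w3c.png

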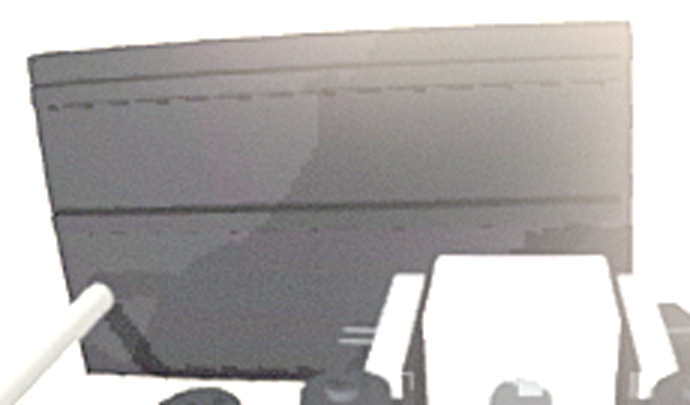

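```bash
python3 - <<'E'
from h import *
c=eyes.calibration("wrist");F=np.eye(3)
pts=lambda L:[(80+u/3,140+v/3) for u,v in L]
for n,L,z in [("front edge",[(30,57),(630,22)],8),("l1@8",[(35,88),(620,58)],8),("l1@16",[(35,88),(620,58)],16),("l2@16",[(50,106),(620,80)],16),("l3@16",[(55,213),(625,198)],16),("l3@8",[(55,213),(625,198)],8),("l4@16",[(75,232),(490,227)],16)]:
    q=onplane("wrist",pts(L),np.array([0,0,z]),F,c)[:,:2]; d=q[0]-q[1];a=np.arctan2(-d[0],d[1]); 
    print(n,q.round(1).tolist(),"yaw",np.degrees(a).round(2),"x at y=19:",(q[0,0]+(19-q[0,1])*d[0]/d[1]).round(1))
E
```

```text
front edge [[589.7, 118.4], [607.2, -76.6]] yaw 5.12 x at y=19: 598.7
l1@8 [[579.2, 117.1], [596.1, -74.4]] yaw 5.04 x at y=19: 587.9
l1@16 [[581.0, 112.3], [597.4, -73.4]] yaw 5.04 x at y=19: 589.2
l2@16 [[575.2, 106.9], [590.9, -73.9]] yaw 4.96 x at y=19: 582.8
l3@16 [[538.4, 108.7], [554.7, -78.4]] yaw 4.98 x at y=19: 546.2
l3@8 [[535.3, 113.5], [552.1, -79.6]] yaw 4.98 x at y=19: 543.5
l4@16 [[532.2, 101.6], [543.3, -37.9]] yaw 4.55 x at y=19: 538.7
```

```bash
cat >> h.py <<'E'
S0=np.array([563.7,19.]);YS=5.0
def sp(x,y): a=np.radians(YS); return S0+x*np.array([np.cos(a),np.sin(a)])+y*np.array([-np.sin(a),np.cos(a)])
def held(u,v,h):
    "dot pixel -> offset of the block from TCP in tool frame, dot h behind TCP"
    s=arm.observe();R0=Rn.from_quat(s["eef_rot"]).as_matrix();c=eyes.calibration("wrist")
    P=s["tcp_pos"]-h*R0[:,2]; q=onplane("wrist",[(u,v)],P,R0,c)[0]; print("held off tool xy",q.round(1)); return q
E
python3 - <<'E'
from h import *
q=held(254,275,22)
p=sp(1,-65)-np.array([q[0],0]) # tool x ~ world +x
print(p);go([*p,50],-85);go([*p,13],-85)
E
```

```text
held off tool xy [-4.3  0.1 -0. ]
[574.61860767 -45.66549963]
cmd d [ 6.8  0.1 79.4] w [-0.04  0.06 -1.99] rows>= 1.6
cmd d [  6.9   0.2 116.4] w [-0.04  0.06 -1.99] rows>= 2.3
```

```bash
python3 - <<'E'
from h import *
im=cv2.imread("pics/w3.png");g=cv2.cvtColor(im,cv2.COLOR_BGR2GRAY)
print(220,g[220:330,238].tolist());print(220,g[220:330,254].tolist())
s=arm.observe();R0=Rn.from_quat(s["eef_rot"]).as_matrix();c=eyes.calibration("wrist")
def pj(q):
    X=np.array(c["R"])@(s["tcp_pos"]+R0@np.array(q,float))+np.array(c["t"]);th=np.arctan2(np.hypot(X[0],X[1]),X[2]);r=np.hypot(X[0],X[1]);return (c["cx"]+c["fx"]*th*X[0]/r).round(1),(c["cy"]+c["fy"]*th*X[1]/r).round(1)
for off in(0,-4):
    print(off,[ (n,pj((off+x,0,z))) for n,x,z in[("bot front",15,4),("top front",15,-22),("dot",0,-22),("dot edge",5,-22),("top back",-15,-22)]],pj((off+15,15,-22)),pj((off+15,-15,-22)))
E
```

```text
220 [37, 38, 35, 34, 36, 78, 120, 118, 119, 120, 119, 120, 124, 123, 121, 121, 121, 120, 121, 121, 120, 122, 124, 121, 116, 142, 179, 189, 189, 187, 189, 189, 188, 189, 189, 188, 190, 189, 189, 190, 190, 191, 160, 107, 106, 109, 108, 109, 107, 107, 108, 109, 108, 108, 108, 108, 108, 108, 108, 108, 107, 108, 108, 108, 107, 107, 107, 108, 107, 107, 108, 109, 107, 108, 107, 108, 107, 107, 106, 101, 103, 101, 97, 95, 89, 91, 172, 237, 228, 230, 233, 233, 232, 232, 232, 235, 233, 230, 231, 233, 232, 226, 230, 240, 140, 36, 22, 26, 30, 28]
220 [40, 39, 37, 32, 35, 77, 124, 121, 120, 122, 121, 120, 122, 122, 122, 120, 118, 119, 122, 123, 123, 122, 122, 122, 119, 142, 180, 190, 190, 189, 189, 190, 190, 190, 189, 189, 190, 190, 189, 189, 189, 189, 189, 192, 192, 146, 82, 79, 83, 84, 86, 85, 56, 54, 53, 54, 56, 55, 54, 54, 53, 53, 54, 80, 112, 110, 110, 110, 110, 109, 109, 110, 108, 110, 109, 110, 108, 109, 107, 105, 103, 101, 97, 96, 88, 101, 215, 231, 228, 229, 233, 233, 232, 231, 233, 235, 237, 236, 230, 228, 229, 230, 229, 227, 231, 240, 203, 83, 28, 30]
0 [('bot front', (np.float64(253.7), np.float64(217.6))), ('top front', (np.float64(253.8), np.float64(238.1))), ('dot', (np.float64(253.8), np.float64(267.3))), ('dot edge', (np.float64(253.8), np.float64(257.9))), ('top back', (np.float64(253.7), np.float64(293.5)))] (np.float64(287.4), np.float64(237.9)) (np.float64(220.1), np.float64(237.9))
-4 [('bot front', (np.float64(253.7), np.float64(224.7))), ('top front', (np.float64(253.8), np.float64(246.1))), ('dot', (np.float64(253.7), np.float64(274.5))), ('dot edge', (np.float64(253.8), np.float64(265.4))), ('top back', (np.float64(253.7), np.float64(300.0)))] (np.float64(287.0), np.float64(245.9)) (np.float64(220.5), np.float64(245.9))
```

Emit:
arm_command --targets '[{"dx": 6.8, "dy": 0.1, "dz": 50, "wx": 0, "wy": 0, "wz": -2, "hand": 0.2}, {"dx": 6.8, "dy": 0.1, "dz": 90, "wx": 0, "wy": 0, "wz": -2, "hand": 0.2}, {"dx": 6.9, "dy": 0.2, "dz": 104, "wx": 0, "wy": 0, "wz": -2, "hand": 0.2}, {"dx": 6.9, "dy": 0.2, "dz": 110, "wx": 0, "wy": 0, "wz": -2, "hand": 0.2}, {"dx": 6.9, "dy": 0.2, "dz": 114, "wx": 0, "wy": 0, "wz": -2, "hand": 0.2}, {"dx": 6.9, "dy": 0.2, "dz": 114, "wx": 0, "wy": 0, "wz": -2, "hand": 0.2}, {"dx": 6.9, "dy": 0.2, "dz": 114, "wx": 0, "wy": 0, "wz": -2, "hand": 0.2}]'

```text
clock: 7.9
tcp_pos: [575.5, -45.6, 16.8]
eef_rot: [0.999, 0.044, 0.001, -0.0]
force: [-0.5, -0.3, -1.9]
width: 29.4
grip_force: 40.3
```

```bash
python3 - <<'E'
from h import *
s=st();im=save("wrist","w4");g=cv2.cvtColor(im,cv2.COLOR_RGB2GRAY)
print(g[210:310,254].tolist())
c=eyes.calibration("wrist");R0=Rn.from_quat(s["eef_rot"]).as_matrix()
def pj(X):
    X=np.array(c["R"])@np.array(X,float)+np.array(c["t"]);r=np.hypot(X[0],X[1]);th=np.arctan2(r,X[2]);return (c["cx"]+c["fx"]*th*X[0]/r).round(1),(c["cy"]+c["fy"]*th*X[1]/r).round(1)
for n,x,z in[("lip front outer",25,16),("lip front inner",19,16),("blk front top",16,34.),("lip back",-19,16)]: print(n,pj([*sp(x,-65),z]))
E
```

```text
t 7.9 p [575.5 -45.6  16.8] f [-0.5 -0.3 -1.9] w 29.4 g 40.3 q [-0.17  0.98  0.3   1.86 -0.66  0.4  -0.86]
[44, 44, 48, 49, 47, 47, 48, 47, 48, 44, 47, 47, 45, 44, 41, 80, 125, 124, 121, 122, 123, 121, 122, 124, 124, 121, 119, 120, 122, 125, 124, 124, 123, 122, 122, 143, 179, 188, 190, 189, 188, 190, 190, 189, 190, 190, 188, 189, 189, 189, 189, 190, 189, 190, 193, 145, 80, 78, 82, 85, 84, 63, 52, 53, 51, 52, 52, 50, 52, 53, 52, 50, 50, 76, 110, 109, 108, 108, 107, 108, 107, 107, 107, 107, 107, 107, 107, 109, 110, 61, 26, 24, 25, 23, 22, 25, 23, 24, 22, 21]
lip front outer (np.float64(253.0), np.float64(212.6))
lip front inner (np.float64(253.0), np.float64(223.5))
blk front top (np.float64(253.0), np.float64(243.7))
lip back (np.float64(253.0), np.float64(285.1))
```

View pics/w4.png

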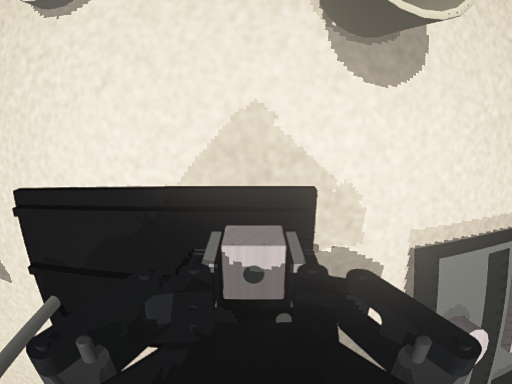

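The block hangs just inside the front lip (lower front edge at row 225, lip at about 213). I'm shifting it 1.5 mm back, lowering and releasing.

Emit:
arm_command --targets '[{"dx": -1.5, "dy": 0, "dz": 2, "wx": 0, "wy": 0, "wz": 0, "hand": 0.2}, {"dx": -1.5, "dy": 0, "dz": 4, "wx": 0, "wy": 0, "wz": 0, "hand": 0.2}, {"dx": -1.5, "dy": 0, "dz": 4.5, "wx": 0, "wy": 0, "wz": 0, "hand": 0.2}, {"dx": -1.5, "dy": 0, "dz": 4.5, "wx": 0, "wy": 0, "wz": 0, "hand": 0.2}]'

```text
clock: 8.35
tcp_pos: [573.0, -45.6, 12.1]
eef_rot: [0.999, 0.043, -0.0, -0.001]
force: [-2.3, 1.2, 9.7]
width: 29.0
grip_force: 41.7
```

```bash
python3 - <<'E'
from h import *
st()
F=frame(11.0);n=F[:,2];B=np.array([558.4,-376.3,54.3])
go(B+60*n,11.0,0.26,F[:,1]); go(B-23*n,11.0,0.26,F[:,1])
E
```

```text
t 8.35 p [573.  -45.6  12.1] f [-2.3  1.2  9.7] w 29.0 g 41.7 q [-0.16  0.99  0.29  1.86 -0.67  0.39 -0.86]
cmd d [ -28.   326.5 -100.5] w [ 11.16 -12.5  -95.41] rows>= 11.3
cmd d [-49.2 328.8 -20.3] w [ 11.16 -12.5  -95.41] rows>= 11.3
```

Emit:
arm_command --targets '[{"dx": 0, "dy": 0, "dz": 0, "wx": 0, "wy": 0, "wz": 0, "hand": 0.6}, {"dx": 0, "dy": 0, "dz": 0, "wx": 0, "wy": 0, "wz": 0, "hand": 0.6}, {"dx": 0, "dy": 0, "dz": 0, "wx": 0, "wy": 0, "wz": 0, "hand": 0.6}, {"dx": 0, "dy": 0, "dz": -20, "wx": 0, "wy": 0, "wz": 0, "hand": 0.6}, {"dx": 0, "dy": 0, "dz": -60, "wx": 0, "wy": 0, "wz": 0, "hand": 0.6}, {"dx": 0, "dy": 0, "dz": -110, "wx": 0, "wy": 0, "wz": 0, "hand": 0.6}, {"dx": 0, "dy": 0, "dz": -120, "wx": 0, "wy": 0, "wz": 0, "hand": 0.6}]'

```text
clock: 9.05
tcp_pos: [576.0, -46.8, 135.5]
eef_rot: [0.999, 0.043, 0.003, 0.001]
force: [1.3, -0.4, 0.4]
width: 51.1
grip_force: 0.0
```

```bash
python3 - <<'E'
from h import *
s=st();im=save("wrist","w5");find(["block_a","trough"],"wrist")
c=eyes.calibration("wrist");P=np.array([*S0,34.]);F=Rn.from_euler("z",YS,degrees=True).as_matrix()
blocks(im,"wrist",P,F,[(205,200,310,320)],150)
F=frame(11.0);n=F[:,2];B=np.array([558.4,-380,54.3])
go(B+60*n,11.0,0.26,F[:,1]); go(B-23*n,11.0,0.26,F[:,1])
E
```

```text
t 9.05 p [576.  -46.8 135.5] f [ 1.3 -0.4  0.4] w 51.1 g 0.0 q [-0.26  0.81  0.46  1.82 -0.57  0.64 -0.94]
wrist mark_of block_a 0.86 [565. -47.   7.] {}
wrist mark_of trough 0.63 [565.  21.   7.] {}
wrist mark_of trough 0.2 [ 514. -196.   26.] {}
rect [-64.7 -68.5] [107.  129.3] ang 89.8 world top [505.2 -54.9  34. ]
cmd d [-28.6 330.5  18.4] w [ 11.17 -12.49 -95.38] rows>= 11.3
cmd d [-49.8 332.8  98.6] w [ 11.17 -12.49 -95.38] rows>= 11.3
```

View pics/w5.png

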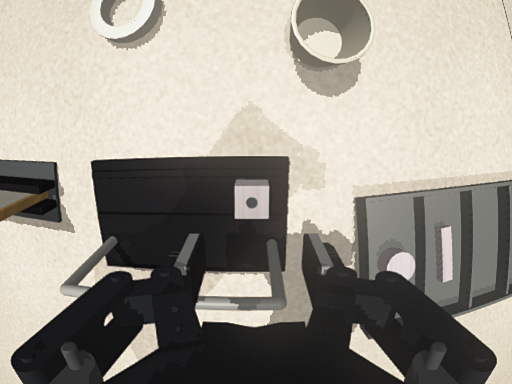

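Picture 9 shows block 1 flat in the trough with its dot at (252,201), near the -y end. Next is block 2.

Emit:
arm_command --targets '[{"dx": -25.5, "dy": 331.5, "dz": 15, "wx": 11.2, "wy": -12.5, "wz": -95.4, "hand": 0.8}, {"dx": -25.5, "dy": 331.5, "dz": 15, "wx": 11.2, "wy": -12.5, "wz": -95.4, "hand": 0.8}, {"dx": -25.5, "dy": 331.5, "dz": 15, "wx": 11.2, "wy": -12.5, "wz": -95.4, "hand": 0.8}, {"dx": -25.5, "dy": 331.5, "dz": 15, "wx": 11.2, "wy": -12.5, "wz": -95.4, "hand": 0.8}, {"dx": -25.5, "dy": 331.5, "dz": 15, "wx": 11.2, "wy": -12.5, "wz": -95.4, "hand": 0.8}, {"dx": -25.5, "dy": 331.5, "dz": 15, "wx": 11.2, "wy": -12.5, "wz": -95.4, "hand": 0.8}, {"dx": -25.5, "dy": 331.5, "dz": 15, "wx": 11.2, "wy": -12.5, "wz": -95.4, "hand": 0.8}, {"dx": -25.5, "dy": 331.5, "dz": 15, "wx": 11.2, "wy": -12.5, "wz": -95.4, "hand": 0.8}, {"dx": -25.5, "dy": 331.5, "dz": 15, "wx": 11.2, "wy": -12.5, "wz": -95.4, "hand": 0.8}, {"dx": -25.5, "dy": 331.5, "dz": 15, "wx": 11.2, "wy": -12.5, "wz": -95.4, "hand": 0.8}, {"dx": -25.5, "dy": 331.5, "dz": 15, "wx": 11.2, "wy": -12.5, "wz": -95.4, "hand": 0.8}, {"dx": -25.5, "dy": 331.5, "dz": 15, "wx": 11.2, "wy": -12.5, "wz": -95.4, "hand": 0.8}, {"dx": -25.5, "dy": 331.5, "dz": 15, "wx": 11.2, "wy": -12.5, "wz": -95.4, "hand": 0.8}, {"dx": -25.5, "dy": 331.5, "dz": 15, "wx": 11.2, "wy": -12.5, "wz": -95.4, "hand": 0.8}, {"dx": -25.5, "dy": 331.5, "dz": 15, "wx": 11.2, "wy": -12.5, "wz": -95.4, "hand": 0.8}]'

```text
clock: 10.7
tcp_pos: [576.1, -378.5, 115.5]
eef_rot: [0.631, 0.764, -0.101, -0.083]
force: [-0.4, -0.1, 1.1]
width: 68.0
grip_force: 0.0
```

```bash
python3 - <<'E'
from h import *
s=st();im=save("wrist","w6");find(["block_a"],"wrist","boxes_of")
F=frame(9.2);P=BF+26*F[:,2]
g=cv2.cvtColor(im,cv2.COLOR_RGB2GRAY);cl=g[150:330,200:310]
cs,_=cv2.findContours((cl>150).astype(np.uint8),cv2.RETR_EXTERNAL,cv2.CHAIN_APPROX_NONE)
for k in cs:
    if cv2.contourArea(k)>300: print(cv2.boundingRect(k),cv2.contourArea(k))
blocks(im,"wrist",P,F,[(200,150,310,310)],150)
F=frame(11.0);n=F[:,2];B=np.array([558.4,-380,54.3])
go(B-23*n,11.0,0.26,F[:,1])
E
```

```text
t 10.7 p [ 576.1 -378.5  115.5] f [-0.4 -0.1  1.1] w 68.0 g 0.0 q [0.41 1.01 0.07 1.21 0.11 1.13 0.59]
wrist boxes_of block_a 0.8 [ 534. -474.   29.] {}
wrist boxes_of block_a 0.69 [ 608. -486.   23.] {}
wrist boxes_of block_a 0.61 [ 558. -373.   58.] {}
(0, 98, 110, 81) 5574.5
(30, 38, 42, 17) 332.0
rect [   5.9 -159.4] [94.7 60.1] ang 2.9 world top [ 571.7 -443.4   53.6]
cmd d [ 1.8 -1.4 87. ] w [-0.07 -0.01 -0.08] rows>= 1.7
```

```bash
python3 - <<'E'
from h import *
im=cv2.imread("pics/w6.png");g=cv2.cvtColor(im,cv2.COLOR_BGR2GRAY)
print(170,g[170:270:2,238].tolist());print(170,g[170:270:2,251].tolist());print(215,[g[210,215:290:3].tolist()])
for v in(205,210,215): held(251,v,-60)
E
```

```text
170 [146, 147, 146, 147, 144, 111, 111, 114, 99, 227, 239, 238, 224, 132, 115, 116, 115, 116, 113, 115, 115, 112, 114, 113, 114, 113, 113, 114, 91, 83, 82, 63, 62, 63, 63, 63, 64, 71, 83, 84, 155, 159, 159, 156, 155, 157, 158, 159, 161, 157]
170 [147, 149, 148, 147, 145, 111, 111, 112, 107, 224, 235, 234, 237, 116, 114, 108, 56, 60, 59, 58, 57, 56, 92, 113, 112, 112, 112, 113, 91, 85, 83, 64, 64, 66, 65, 66, 66, 71, 86, 86, 165, 162, 156, 152, 155, 157, 159, 158, 157, 162]
215 [[84, 84, 84, 85, 84, 88, 115, 113, 113, 114, 66, 57, 57, 55, 96, 114, 117, 115, 115, 70, 74, 73, 73, 74, 75]]
held off tool xy [ 4.  -1.8 -0. ]
held off tool xy [ 0.2 -1.8 -0. ]
held off tool xy [-3.6 -1.8 -0. ]
```

Emit:
arm_command --targets '[{"dx": 1, "dy": 0, "dz": 45, "wx": 0, "wy": 0, "wz": 0, "hand": 0.8}, {"dx": 1, "dy": 0, "dz": 75, "wx": 0, "wy": 0, "wz": 0, "hand": 0.8}, {"dx": 1, "dy": 0, "dz": 83.5, "wx": 0, "wy": 0, "wz": 0, "hand": 0.8}, {"dx": 1, "dy": 0, "dz": 83.5, "wx": 0, "wy": 0, "wz": 0, "hand": 0.8}, {"dx": 1, "dy": 0, "dz": 83.5, "wx": 0, "wy": 0, "wz": 0, "hand": 0.8}, {"dx": 1, "dy": 0, "dz": 83.5, "wx": 0, "wy": 0, "wz": 0, "hand": 0.2}, {"dx": 1, "dy": 0, "dz": 83.5, "wx": 0, "wy": 0, "wz": 0, "hand": 0.2}, {"dx": 1, "dy": 0, "dz": 83.5, "wx": 0, "wy": 0, "wz": 0, "hand": 0.2}, {"dx": 1, "dy": 0, "dz": 83.5, "wx": 0, "wy": 0, "wz": 0, "hand": 0.2}, {"dx": 1, "dy": 0, "dz": 83.5, "wx": 0, "wy": 0, "wz": 0, "hand": 0.2}, {"dx": 1, "dy": 0, "dz": 83.5, "wx": 0, "wy": 0, "wz": 0, "hand": 0.2}, {"dx": 1, "dy": 0, "dz": 83.5, "wx": 0, "wy": 0, "wz": 0, "hand": 0.2}]' --newtons 40

```text
clock: 12.0
tcp_pos: [556.4, -381.6, 36.3]
eef_rot: [0.631, 0.765, -0.1, -0.082]
force: [2.1, 0.5, 4.9]
width: 29.4
grip_force: 41.2
```

```bash
python3 - <<'E'
from h import *
s=st()
p=sp(5,65);print(p);go([*p,130],-85);go([*p,90],-85)
E
```

```text
t 12.0 p [ 556.4 -381.6   36.3] f [2.1 0.5 4.9] w 29.4 g 41.2 q [0.42 1.09 0.07 1.3  0.12 0.96 0.58]
[563.01585021  84.18843409]
cmd d [ 455.8   68.1 -115.6] w [-11.11  12.49  95.41] rows>= 11.3
cmd d [455.8  78.4 -77. ] w [-11.11  12.49  95.41] rows>= 11.3
```

Emit:
arm_command --targets '[{"dx": 0, "dy": 0, "dz": -45, "wx": 0, "wy": 0, "wz": 0, "hand": 0.2}, {"dx": 0, "dy": 0, "dz": -95, "wx": 0, "wy": 0, "wz": 0, "hand": 0.2}, {"dx": 456, "dy": 68, "dz": -116, "wx": -11.1, "wy": 12.5, "wz": 95.4, "hand": 0.2}, {"dx": 456, "dy": 68, "dz": -116, "wx": -11.1, "wy": 12.5, "wz": 95.4, "hand": 0.2}, {"dx": 456, "dy": 68, "dz": -116, "wx": -11.1, "wy": 12.5, "wz": 95.4, "hand": 0.2}, {"dx": 456, "dy": 68, "dz": -116, "wx": -11.1, "wy": 12.5, "wz": 95.4, "hand": 0.2}, {"dx": 456, "dy": 68, "dz": -116, "wx": -11.1, "wy": 12.5, "wz": 95.4, "hand": 0.2}, {"dx": 456, "dy": 68, "dz": -116, "wx": -11.1, "wy": 12.5, "wz": 95.4, "hand": 0.2}, {"dx": 456, "dy": 68, "dz": -116, "wx": -11.1, "wy": 12.5, "wz": 95.4, "hand": 0.2}, {"dx": 456, "dy": 68, "dz": -116, "wx": -11.1, "wy": 12.5, "wz": 95.4, "hand": 0.2}, {"dx": 456, "dy": 68, "dz": -116, "wx": -11.1, "wy": 12.5, "wz": 95.4, "hand": 0.2}, {"dx": 456, "dy": 68, "dz": -116, "wx": -11.1, "wy": 12.5, "wz": 95.4, "hand": 0.2}, {"dx": 456, "dy": 68, "dz": -116, "wx": -11.1, "wy": 12.5, "wz": 95.4, "hand": 0.2}, {"dx": 456, "dy": 68, "dz": -116, "wx": -11.1, "wy": 12.5, "wz": 95.4, "hand": 0.2}, {"dx": 456, "dy": 68, "dz": -116, "wx": -11.1, "wy": 12.5, "wz": 95.4, "hand": 0.2}, {"dx": 456, "dy": 68, "dz": -116, "wx": -11.1, "wy": 12.5, "wz": 95.4, "hand": 0.2}, {"dx": 456, "dy": 68, "dz": -116, "wx": -11.1, "wy": 12.5, "wz": 95.4, "hand": 0.2}, {"dx": 456, "dy": 68, "dz": -116, "wx": -11.1, "wy": 12.5, "wz": 95.4, "hand": 0.2}]'

```text
clock: 13.8
tcp_pos: [562.4, 83.9, 129.7]
eef_rot: [0.999, 0.043, -0.001, -0.001]
force: [0.5, -0.2, 0.1]
width: 28.9
grip_force: 40.4
```

```bash
cat >> h.py <<'E'
def pj(X,c):
    X=np.array(c["R"])@np.array(X,float)+np.array(c["t"]);r=np.hypot(X[0],X[1]);th=np.arctan2(r,X[2]);return np.array([c["cx"]+c["fx"]*th*X[0]/r,c["cy"]+c["fy"]*th*X[1]/r]).round(1)
E
python3 - <<'E'
from h import *
s=st();im=save("wrist","w7");g=cv2.cvtColor(im,cv2.COLOR_RGB2GRAY);c=eyes.calibration("wrist")
find(["panel","holder","trough"],"wrist")
for u in(238,254): print(215,g[215:310,u].tolist())
R0=Rn.from_quat(s["eef_rot"]).as_matrix()
for off in(2,0,-2,-4): print(off,[(n,pj(s["tcp_pos"]+R0@np.array([off+x,0,z]),c)) for n,x,z in[("bot front",15,4),("top front",15,-22),("dot",0,-22)]])
E
```

```text
t 13.8 p [562.4  83.9 129.7] f [ 0.5 -0.2  0.1] w 28.9 g 40.4 q [-0.49  0.81  0.46  1.85 -0.59  0.62 -1.15]
wrist mark_of panel 0.92 [547. 261.   5.] {}
wrist mark_of holder 0.65 [547. 261.  -0.] {}
wrist mark_of trough 0.87 [565.  19.   9.] {}
215 [51, 85, 124, 122, 124, 124, 123, 125, 128, 127, 124, 125, 124, 126, 125, 123, 126, 127, 123, 117, 151, 187, 191, 190, 189, 191, 189, 189, 189, 189, 188, 189, 189, 188, 189, 189, 188, 189, 189, 188, 188, 189, 187, 189, 189, 190, 192, 160, 110, 107, 110, 109, 109, 109, 110, 109, 109, 110, 109, 108, 109, 108, 109, 109, 109, 108, 109, 109, 107, 109, 108, 107, 104, 118, 181, 211, 212, 208, 204, 202, 211, 225, 228, 163, 89, 83, 90, 91, 91, 93, 100, 99, 99, 93, 93]
215 [48, 83, 126, 123, 123, 123, 123, 123, 124, 124, 122, 120, 122, 124, 126, 125, 125, 124, 123, 129, 163, 189, 190, 191, 191, 191, 189, 189, 189, 190, 189, 190, 190, 189, 189, 189, 191, 191, 193, 193, 93, 77, 84, 85, 85, 86, 84, 84, 84, 84, 83, 83, 84, 82, 83, 84, 82, 56, 85, 112, 112, 110, 110, 110, 110, 110, 110, 110, 111, 111, 110, 109, 105, 123, 207, 236, 232, 231, 235, 234, 234, 237, 242, 193, 99, 84, 89, 92, 94, 95, 99, 103, 104, 99, 96]
2 [('bot front', array([253.9, 213.9])), ('top front', array([254.1, 233.9])), ('dot', array([254. , 263.5]))]
0 [('bot front', array([253.9, 217.5])), ('top front', array([254.1, 238. ])), ('dot', array([254. , 267.2]))]
-2 [('bot front', array([253.9, 221.1])), ('top front', array([254.1, 242. ])), ('dot', array([254. , 270.8]))]
-4 [('bot front', array([253.9, 224.6])), ('top front', array([254. , 246.1])), ('dot', array([254. , 274.5]))]
```

```bash
python3 - <<'E'
from h import *
p=sp(-0.9,65);go([*p,12],-85)
E
```

```text
cmd d [ -4.8   0.5 117.6] w [-0.1   0.13 -0.02] rows>= 2.4
```

Emit:
arm_command --targets '[{"dx": -4.8, "dy": 0.3, "dz": 50, "wx": 0, "wy": 0, "wz": 0, "hand": 0.2}, {"dx": -4.8, "dy": 0.3, "dz": 90, "wx": 0, "wy": 0, "wz": 0, "hand": 0.2}, {"dx": -5, "dy": 0.3, "dz": 105, "wx": 0, "wy": 0, "wz": 0, "hand": 0.2}, {"dx": -5, "dy": 0.3, "dz": 111, "wx": 0, "wy": 0, "wz": 0, "hand": 0.2}, {"dx": -5, "dy": 0.3, "dz": 115, "wx": 0, "wy": 0, "wz": 0, "hand": 0.2}, {"dx": -5, "dy": 0.3, "dz": 116.5, "wx": 0, "wy": 0, "wz": 0, "hand": 0.2}, {"dx": -5, "dy": 0.3, "dz": 117.5, "wx": 0, "wy": 0, "wz": 0, "hand": 0.2}, {"dx": -5, "dy": 0.3, "dz": 117.5, "wx": 0, "wy": 0, "wz": 0, "hand": 0.2}, {"dx": -5, "dy": 0.3, "dz": 117.5, "wx": 0, "wy": 0, "wz": 0, "hand": 0.2}]'

```text
clock: 14.9
tcp_pos: [556.8, 83.8, 15.3]
eef_rot: [0.999, 0.043, -0.001, -0.001]
force: [-4.9, -0.9, 18.2]
width: 29.2
grip_force: 42.7
```

```bash
python3 - <<'E'
from h import *
st();im=save("wrist","w8");g=cv2.cvtColor(im,cv2.COLOR_RGB2GRAY)
print(195,g[195:250,254].tolist())
E
```

```text
t 14.9 p [556.8  83.8  15.3] f [-4.9 -0.9 18.2] w 29.2 g 42.7 q [-0.39  0.97  0.29  1.9  -0.7   0.38 -1.04]
195 [45, 43, 43, 43, 46, 45, 45, 47, 44, 45, 45, 46, 44, 46, 44, 42, 39, 45, 43, 42, 48, 83, 125, 124, 122, 123, 122, 122, 124, 124, 122, 121, 121, 123, 125, 125, 124, 123, 123, 126, 159, 186, 191, 189, 163, 168, 190, 190, 190, 190, 190, 190, 189, 189, 188]
```

```bash
python3 - <<'E'
from h import *
s=st();c=eyes.calibration("wrist");R0=Rn.from_quat(s["eef_rot"]).as_matrix()
for off in(2,0,-2): print(off,[(n,pj(s["tcp_pos"]+R0@np.array([off+x,0,z]),c)) for n,x,z in[("bot front",15,7.3),("top front",15,-18.7)]])
print("lip",pj([*sp(19,65),16],c),pj([*sp(25,65),16],c))
g=cv2.cvtColor(cv2.imread("pics/w8.png"),cv2.COLOR_BGR2GRAY);print(g[170:235,300].tolist())
E
```

```text
t 14.95 p [556.7  83.8  15.3] f [-5.2  0.2 17.3] w 29.1 g 42.7 q [-0.39  0.97  0.29  1.9  -0.7   0.38 -1.04]
2 [('bot front', array([253.6, 212. ])), ('top front', array([253.7, 231.1]))]
0 [('bot front', array([253.6, 215.5])), ('top front', array([253.7, 235.2]))]
-2 [('bot front', array([253.6, 219. ])), ('top front', array([253.7, 239.2]))]
lip [254.  211.2] [254.  199.9]
[205, 207, 209, 129, 60, 57, 60, 62, 63, 61, 58, 59, 60, 57, 58, 56, 56, 56, 53, 54, 53, 52, 52, 52, 51, 44, 43, 43, 43, 46, 47, 46, 45, 44, 43, 44, 44, 43, 41, 43, 42, 44, 42, 42, 41, 40, 40, 40, 40, 40, 39, 40, 39, 40, 40, 41, 38, 41, 38, 42, 38, 39, 38, 39, 38]
```

Emit:
arm_command --targets '[{"dx": 0, "dy": 0, "dz": -2.5, "wx": 0, "wy": 0, "wz": 0, "hand": 0.2}, {"dx": 0, "dy": 0, "dz": -2.5, "wx": 0, "wy": 0, "wz": 0, "hand": 0.6}, {"dx": 0, "dy": 0, "dz": -2.5, "wx": 0, "wy": 0, "wz": 0, "hand": 0.6}, {"dx": 0, "dy": 0, "dz": -2.5, "wx": 0, "wy": 0, "wz": 0, "hand": 0.6}, {"dx": 0, "dy": 0, "dz": -20, "wx": 0, "wy": 0, "wz": 0, "hand": 0.6}, {"dx": 0, "dy": 0, "dz": -60, "wx": 0, "wy": 0, "wz": 0, "hand": 0.6}, {"dx": 0, "dy": 0, "dz": -110, "wx": 0, "wy": 0, "wz": 0, "hand": 0.6}, {"dx": 0, "dy": 0, "dz": -160, "wx": 0, "wy": 0, "wz": 0, "hand": 0.6}, {"dx": 0, "dy": 0, "dz": -190, "wx": 0, "wy": 0, "wz": 0, "hand": 0.6}, {"dx": 0, "dy": 0, "dz": -190, "wx": 0, "wy": 0, "wz": 0, "hand": 0.6}, {"dx": 0, "dy": 0, "dz": -190, "wx": 0, "wy": 0, "wz": 0, "hand": 0.6}, {"dx": 0, "dy": 0, "dz": -190, "wx": 0, "wy": 0, "wz": 0, "hand": 0.6}]'

```text
clock: 16.15
tcp_pos: [556.3, 84.1, 200.8]
eef_rot: [0.999, 0.044, -0.003, -0.001]
force: [-0.8, 0.4, 0.4]
width: 51.1
grip_force: 0.0
```

```bash
python3 - <<'E'
from h import *
s=st();im=save("wrist","w9");g=cv2.cvtColor(im,cv2.COLOR_RGB2GRAY);c=eyes.calibration("wrist")
find(["block_a","trough","panel"],"wrist");find(["block_a"],"wrist","boxes_of")
F=Rn.from_euler("z",YS,degrees=True).as_matrix();P=np.array([*S0,34.])
for y in(-65,65):
    e=pj([*sp(0,y),34],c).astype(int);print(e)
    blocks(im,"wrist",P,F,[(e[0]-28,e[1]-26,e[0]+28,e[1]+26)],110)
q=sp(0,0)
go([549,262,200],1)
E
```

```text
t 16.15 p [556.3  84.1 200.8] f [-0.8  0.4  0.4] w 51.1 g 0.0 q [-0.55  0.71  0.56  1.81 -0.52  0.78 -1.2 ]
wrist mark_of block_a 0.79 [563.  87.  11.] {}
wrist mark_of block_a 0.6 [570. -49.   5.] {}
wrist mark_of block_a 0.59 [ 533. -287.   30.] {}
wrist mark_of trough 0.6 [563.  22.   7.] {}
wrist mark_of panel 0.93 [547. 263.   5.] {}
wrist boxes_of block_a 0.97 [570. -44.  33.] {}
wrist boxes_of block_a 0.85 [564.  87.  38.] {}
[369 175]
rect [  2.3 -61.9] [38.3 33.4] ang 89.0 world top [571.4 -42.4  34. ]
[253 174]
rect [ 3.6 65. ] [29.1 32.7] ang 90.0 world top [561.6  84.1  34. ]
cmd d [   7.6 -178.3    1.4] w [ -0.24   0.13 -86.02] rows>= 10.0
```

Emit:
arm_command --targets '[{"dx": 7.6, "dy": -178, "dz": 0, "wx": 0, "wy": 0, "wz": -86, "hand": 0.6}, {"dx": 7.6, "dy": -178, "dz": 0, "wx": 0, "wy": 0, "wz": -86, "hand": 0.6}, {"dx": 7.6, "dy": -178, "dz": 0, "wx": 0, "wy": 0, "wz": -86, "hand": 0.6}, {"dx": 7.6, "dy": -178, "dz": 0, "wx": 0, "wy": 0, "wz": -86, "hand": 0.6}, {"dx": 7.6, "dy": -178, "dz": 0, "wx": 0, "wy": 0, "wz": -86, "hand": 0.6}, {"dx": 7.6, "dy": -178, "dz": 0, "wx": 0, "wy": 0, "wz": -86, "hand": 0.6}, {"dx": 7.6, "dy": -178, "dz": 0, "wx": 0, "wy": 0, "wz": -86, "hand": 0.6}, {"dx": 7.6, "dy": -178, "dz": 0, "wx": 0, "wy": 0, "wz": -86, "hand": 0.6}, {"dx": 7.6, "dy": -178, "dz": 0, "wx": 0, "wy": 0, "wz": -86, "hand": 0.6}, {"dx": 7.6, "dy": -178, "dz": 0, "wx": 0, "wy": 0, "wz": -86, "hand": 0.6}, {"dx": 7.6, "dy": -178, "dz": 0, "wx": 0, "wy": 0, "wz": -86, "hand": 0.6}, {"dx": 7.6, "dy": -178, "dz": 0, "wx": 0, "wy": 0, "wz": -86, "hand": 0.6}, {"dx": 7.6, "dy": -178, "dz": 0, "wx": 0, "wy": 0, "wz": -86, "hand": 0.6}, {"dx": 7.6, "dy": -178, "dz": 0, "wx": 0, "wy": 0, "wz": -86, "hand": 0.6}]'

```text
clock: 17.8
tcp_pos: [549.4, 261.8, 202.3]
eef_rot: [0.702, 0.713, -0.0, -0.001]
force: [-0.0, 0.3, -0.3]
width: 51.3
grip_force: 0.0
```

```bash
python3 - <<'E'
from h import *
s=st();im=save("wrist","w10");c=eyes.calibration("wrist")
find(["panel","holder"],"wrist")
hsv=cv2.cvtColor(im,cv2.COLOR_RGB2HSV);m=((hsv[...,1]>90)&(hsv[...,2]>60)).astype(np.uint8);m[300:]=0
cs,_=cv2.findContours(m,cv2.RETR_EXTERNAL,cv2.CHAIN_APPROX_NONE)
for k in sorted(cs,key=cv2.contourArea)[-3:]:
    if cv2.contourArea(k)<100: continue
    print(cv2.boundingRect(k),cv2.contourArea(k),cv2.minAreaRect(k))
    q=onplane("wrist",k[:,0],np.array([0,0,141.]),np.eye(3),c); r=cv2.minAreaRect(q[:,:2].astype(np.float32));print(r)
E
```

```text
t 17.8 p [549.4 261.8 202.3] f [-0.   0.3 -0.3] w 51.3 g 0.0 q [-0.61  0.71  0.16  1.66 -0.15  0.79 -0.37]
wrist mark_of panel 0.73 [549. 264.   7.] {}
wrist mark_of holder 0.94 [548. 259.   1.] {}
(248, 94, 17, 204) 2623.0 ((255.51438903808594, 195.49305725097656), (15.098458290100098, 203.17926025390625), 0.8184555768966675)
((550.35107421875, 264.451171875), (10.546578407287598, 159.13690185546875), 0.16662335395812988)
```

View pics/w10.png

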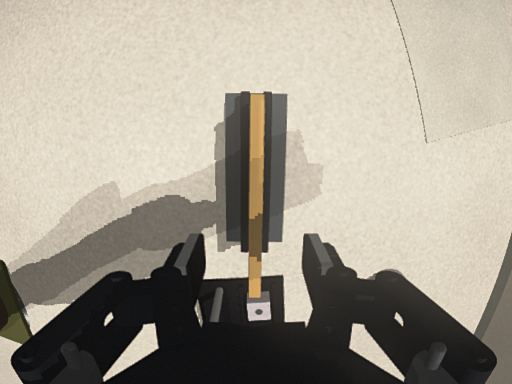

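The last picture shows the panel's top edge upright in the slot, from (257,94) to (255,297). I measured its centre at (550.4, 264.5) with yaw 0.2 deg. Next I grip it 30 mm below the top.

Emit:
arm_command --targets '[{"dx": 2.5, "dy": 1, "dz": 40, "wx": 0, "wy": 0, "wz": 0.8, "hand": 0.6}, {"dx": 2.5, "dy": 1, "dz": 75, "wx": 0, "wy": 0, "wz": 0.8, "hand": 0.6}, {"dx": 2.5, "dy": 1, "dz": 90, "wx": 0, "wy": 0, "wz": 0.8, "hand": 0.6}, {"dx": 2.5, "dy": 1, "dz": 90, "wx": 0, "wy": 0, "wz": 0.8, "hand": 0.6}, {"dx": 2.5, "dy": 1, "dz": 90, "wx": 0, "wy": 0, "wz": 0.8, "hand": 0.6}, {"dx": 2.5, "dy": 1, "dz": 90, "wx": 0, "wy": 0, "wz": 0.8, "hand": 0}, {"dx": 2.5, "dy": 1, "dz": 90, "wx": 0, "wy": 0, "wz": 0.8, "hand": 0}, {"dx": 2.5, "dy": 1, "dz": 90, "wx": 0, "wy": 0, "wz": 0.8, "hand": 0}, {"dx": 2.5, "dy": 1, "dz": 90, "wx": 0, "wy": 0, "wz": 0.8, "hand": 0}, {"dx": 2.5, "dy": 1, "dz": 90, "wx": 0, "wy": 0, "wz": 0.8, "hand": 0}, {"dx": 2.5, "dy": 1, "dz": 90, "wx": 0, "wy": 0, "wz": 0.8, "hand": 0}, {"dx": 2.5, "dy": 1, "dz": 90, "wx": 0, "wy": 0, "wz": 0.8, "hand": 0}]' --newtons 60

```text
clock: 19.15
tcp_pos: [551.1, 264.8, 113.6]
eef_rot: [0.706, 0.708, 0.001, -0.001]
force: [-0.6, 0.2, 6.8]
width: 9.2
grip_force: 59.4
```

```bash
cat >> h.py <<'E'
def lean(cx,h,tp,yp):
    """tool pose for the panel leaning: back lower corner at x'=cx on the blocks raised h; tp: TCP distance from the panel's lower edge; yp: y'"""
    from scipy.optimize import brentq
    th=brentq(lambda t:(52+cx)*np.cos(t)-74*np.sin(t)-5,0,1.2)
    a=np.radians(YS);ex=np.array([np.cos(a),np.sin(a),0]);ey=np.array([-np.sin(a),np.cos(a),0]);ez=np.array([0,0,1.])
    u=-np.sin(th)*ex+np.cos(th)*ez;n=np.cos(th)*ex+np.sin(th)*ez
    p=np.array([*sp(cx,yp),34+h])+5*n+tp*u
    return p,th,ey,n
E
python3 - <<'E'
from h import *
s=st()
for cx,h in[(-5,40),(-5,0)]:
    p,th,ey,n=lean(cx,h,s["tcp_pos"][2]-6,0);print(p.round(1),th.round(3));go(p,YS,-th,ey)
E
```

```text
t 19.15 p [551.1 264.8 113.6] f [-0.6  0.2  6.8] w 9.2 g 59.4 q [-0.59  0.83  0.13  1.72 -0.17  0.61 -0.36]Traceback (most recent call last):
  File "<stdin>", line 4, in <module>
AttributeError: 'float' object has no attribute 'round'
```

```bash
python3 - <<'E'
from h import *
s=st()
for cx,h,k in[(-5,60,25),(-5,8,8),(-5,0,0)]:
    p,th,ey,n=lean(cx,h,107.6,0);p=p+k*n;print(p.round(1),round(th,3));go(p,YS,-th,ey)
E
```

```text
t 19.15 p [551.1 264.8 113.6] f [-0.6  0.2  6.8] w 9.2 g 59.4 q [-0.59  0.83  0.13  1.72 -0.17  0.61 -0.36]
[532.6  16.3 202.6] 0.509
cmd d [-248.2  -19.3  -89.6] w [-29.14   1.08  -4.75] rows>= 5.3
[517.8  15.  142.3] 0.509
cmd d [-249.6  -34.1  -29.3] w [-29.14   1.08  -4.75] rows>= 5.1
[510.9  14.4 130.4] 0.509
cmd d [-250.2  -41.   -17.4] w [-29.14   1.08  -4.75] rows>= 5.1
```

Emit:
arm_command --targets '[{"dx": 0, "dy": 0, "dz": -20, "wx": 0, "wy": 0, "wz": 0, "hand": 0}, {"dx": 0, "dy": 0, "dz": -50, "wx": 0, "wy": 0, "wz": 0, "hand": 0}, {"dx": 0, "dy": 0, "dz": -80, "wx": 0, "wy": 0, "wz": 0, "hand": 0}, {"dx": -25, "dy": 0, "dz": -105, "wx": 0, "wy": 0, "wz": 0, "hand": 0}, {"dx": -55, "dy": 0, "dz": -110, "wx": -3, "wy": 0, "wz": -1, "hand": 0}, {"dx": -90, "dy": -2, "dz": -110, "wx": -7, "wy": 0.2, "wz": -2, "hand": 0}, {"dx": -125, "dy": -6, "dz": -110, "wx": -12, "wy": 0.4, "wz": -3, "hand": 0}, {"dx": -160, "dy": -10, "dz": -105, "wx": -17, "wy": 0.6, "wz": -4, "hand": 0}, {"dx": -195, "dy": -14, "dz": -100, "wx": -22, "wy": 0.8, "wz": -4.7, "hand": 0}, {"dx": -225, "dy": -17, "dz": -95, "wx": -26, "wy": 1, "wz": -4.7, "hand": 0}, {"dx": -240, "dy": -19, "dz": -90, "wx": -29.1, "wy": 1.1, "wz": -4.7, "hand": 0}, {"dx": -248, "dy": -19, "dz": -90, "wx": -29.1, "wy": 1.1, "wz": -4.7, "hand": 0}, {"dx": -248, "dy": -19, "dz": -90, "wx": -29.1, "wy": 1.1, "wz": -4.7, "hand": 0}, {"dx": -248, "dy": -19, "dz": -90, "wx": -29.1, "wy": 1.1, "wz": -4.7, "hand": 0}, {"dx": -248, "dy": -19, "dz": -90, "wx": -29.1, "wy": 1.1, "wz": -4.7, "hand": 0}]'

```text
clock: 20.65
tcp_pos: [503.3, 22.5, 187.9]
eef_rot: [0.665, 0.732, 0.101, 0.113]
force: [0.1, -0.2, -2.2]
width: 8.8
grip_force: 62.1
```

```bash
python3 - <<'E'
from h import *
s=st();R0=Rn.from_quat(s["eef_rot"]).as_matrix();print(R0.round(3))
save("side","s1");save("top","t1")
find(["panel","trough","rail"],"side");find(["panel","trough","rail"],"top");find(["panel"],"top","boxes_of")
p0=s["tcp_pos"]+107.6*R0[:,2];print("expected panel origin",p0.round(1))
for cx,h,k in[(-5,8,8),(-5,2,2),(-5,0,0)]:
    p,th,ey,n=lean(cx,h,107.6,0);go(p+k*n,YS,-th,ey)
E
```

```text
t 20.65 p [503.3  22.5 187.9] f [ 0.1 -0.2 -2.2] w 8.8 g 62.1 q [ 0.    0.54 -0.27  2.26  1.3   0.21 -1.38]
[[-0.091  0.95   0.299]
 [ 0.995  0.096 -0.002]
 [-0.031  0.297 -0.954]]
side mark_of panel 0.89 [538.  23.  85.] {}
side mark_of trough 0.89 [569.  22.  11.] {}
side mark_of rail 0.67 [509.  20. 105.] {}
top mark_of panel 0.8 [536.  21.  83.] {}
top mark_of trough 0.8 [562.  16.   6.] {}
top mark_of rail 0.74 [514.  18. 111.] {}
top boxes_of panel 0.66 [516.  -2. 172.] {}
expected panel origin [535.4  22.2  85.2]
cmd d [-8.6 -0.1 47.8] w [-11.94   1.46   0.94] rows>= 1.4
cmd d [-8.3 -7.7 54.8] w [-11.94   1.46   0.94] rows>= 1.4
cmd d [ -8.2 -10.3  57.1] w [-11.94   1.46   0.94] rows>= 1.4
```

Emit:
arm_command --targets '[{"dx": 0, "dy": 0, "dz": 0, "wx": 0, "wy": 0, "wz": 0, "hand": 0}, {"dx": 0, "dy": 0, "dz": 0, "wx": 0, "wy": 0, "wz": 0, "hand": 0}, {"dx": 0, "dy": 0, "dz": 0, "wx": 0, "wy": 0, "wz": 0, "hand": 0}]'

```text
clock: 21.4
tcp_pos: [502.9, 23.2, 187.7]
eef_rot: [0.665, 0.732, 0.101, 0.112]
force: [-0.1, -0.2, -0.8]
width: 9.1
grip_force: 62.1
```

```bash
python3 - <<'E'
from h import *
s=st();R0=Rn.from_quat(s["eef_rot"]).as_matrix();print(R0[:,2].round(3))
for cx,h,k in[(-5,60,25),(-5,8,8)]:
    p,th,ey,n=lean(cx,h,107.6,0);go(p+k*n,YS,-th,ey)
E
```

```text
t 21.4 p [502.9  23.2 187.7] f [-0.1 -0.2 -0.8] w 9.1 g 62.1 q [ 0.    0.54 -0.26  2.26  1.3   0.2  -1.37]
[ 0.297 -0.001 -0.955]
cmd d [-10.   32.   -5.4] w [-11.94   1.48   0.92] rows>= 1.4
cmd d [-8.1  0.  47.8] w [-11.94   1.48   0.92] rows>= 1.4
```

Emit:
arm_command --targets '[{"dx": -5, "dy": 16, "dz": -5, "wx": 0, "wy": 0, "wz": 0, "hand": 0}, {"dx": -10, "dy": 32, "dz": -10, "wx": 0, "wy": 0, "wz": 0, "hand": 0}, {"dx": -10, "dy": 32, "dz": -10, "wx": -4, "wy": 0.5, "wz": 0.3, "hand": 0}, {"dx": -10, "dy": 32, "dz": -10, "wx": -8, "wy": 1, "wz": 0.6, "hand": 0}, {"dx": -10, "dy": 32, "dz": -10, "wx": -11.9, "wy": 1.5, "wz": 0.9, "hand": 0}, {"dx": -10, "dy": 32, "dz": -10, "wx": -11.9, "wy": 1.5, "wz": 0.9, "hand": 0}, {"dx": -10, "dy": 32, "dz": -10, "wx": -11.9, "wy": 1.5, "wz": 0.9, "hand": 0}, {"dx": -10, "dy": 32, "dz": -10, "wx": -11.9, "wy": 1.5, "wz": 0.9, "hand": 0}, {"dx": -10, "dy": 32, "dz": -10, "wx": -11.9, "wy": 1.5, "wz": 0.9, "hand": 0}, {"dx": -10, "dy": 32, "dz": -10, "wx": -11.9, "wy": 1.5, "wz": 0.9, "hand": 0}]'

```text
clock: 22.4
tcp_pos: [531.7, 15.2, 206.9]
eef_rot: [0.654, 0.713, 0.184, 0.17]
force: [-0.1, -0.5, -1.5]
width: 9.1
grip_force: 62.1
```

```bash
python3 - <<'E'
from h import *
s=st();R0=Rn.from_quat(s["eef_rot"]).as_matrix();print(R0[:,2].round(3),R0[:,1].round(3))
for cx,h,k in[(-5,60,25),(-5,8,8)]:
    p,th,ey,n=lean(cx,h,107.6,0);go(p+k*n,YS,-th,ey)
E
```

```text
t 22.4 p [531.7  15.2 206.9] f [-0.1 -0.5 -1.5] w 9.1 g 62.1 q [ 0.27  0.58 -0.62  2.35  2.11  0.43 -2.15]
[ 0.484  0.04  -0.874] [0.871 0.076 0.485]
cmd d [ 1.  -1.2  4.2] w [-0.11  0.14 -0.04] rows>= 0.1
cmd d [  1.  -43.4  49.7] w [-0.11  0.14 -0.04] rows>= 1.3
```

Emit:
arm_command --targets '[{"dx": 0.3, "dy": -11, "dz": 12.5, "wx": 0, "wy": 0, "wz": 0, "hand": 0}, {"dx": 0.6, "dy": -22, "dz": 25, "wx": 0, "wy": 0, "wz": 0, "hand": 0}, {"dx": 0.9, "dy": -32, "dz": 37, "wx": 0, "wy": 0, "wz": 0, "hand": 0}, {"dx": 1, "dy": -43, "dz": 49, "wx": 0, "wy": 0, "wz": 0, "hand": 0}, {"dx": 1, "dy": -43, "dz": 49, "wx": 0, "wy": 0, "wz": 0, "hand": 0}, {"dx": 1, "dy": -43, "dz": 49, "wx": 0, "wy": 0, "wz": 0, "hand": 0}, {"dx": 1, "dy": -43, "dz": 49, "wx": 0, "wy": 0, "wz": 0, "hand": 0}]'

```text
clock: 23.1
tcp_pos: [518.3, 16.0, 144.1]
eef_rot: [0.654, 0.714, 0.185, 0.171]
force: [-0.4, 0.1, -1.5]
width: 9.1
grip_force: 62.1
```

```bash
python3 - <<'E'
from h import *
s=st();R0=Rn.from_quat(s["eef_rot"]).as_matrix();print(R0[:,2].round(3),R0[:,1].round(3))
p0=s["tcp_pos"]+107.6*R0[:,2];print("expected panel origin",p0.round(1))
save("side","s2");save("top","t2");find(["panel","trough","rail"],"side");find(["panel","trough","rail"],"top")
for cx,h,k in[(-5,8,8),(-5,0,0)]:
    p,th,ey,n=lean(cx,h,107.6,0);go(p+k*n,YS,-th,ey)
E
```

```text
t 23.1 p [518.3  16.  144.1] f [-0.4  0.1 -1.5] w 9.1 g 62.1 q [ 0.31  0.77 -0.73  2.45  2.29  0.7  -2.32]
[ 0.486  0.041 -0.873] [0.87  0.077 0.488]
expected panel origin [570.6  20.5  50.1]
side mark_of panel 0.92 [573.  21.  50.] {}
side mark_of panel 0.64 [566. -45.   8.] {}
side mark_of trough 0.9 [567.  21.   9.] {}
side mark_of trough 0.19 [ 512. -195.   32.] {}
side mark_of trough 0.18 [722. -87.   2.] {}
side mark_of rail 0.98 [510.  16. 107.] {}
side mark_of rail 0.42 [720. -87.   1.] {}
top mark_of trough 0.76 [561.  17.  10.] {}
top mark_of rail 0.88 [516.  17. 108.] {}
cmd d [-1.  -0.5  1.1] w [-0.01 -0.    0.01] rows>= 0.0
cmd d [ -1.  -12.4   8.1] w [-0.01 -0.    0.01] rows>= 0.3
```

Emit:
arm_command --targets '[{"dx": -0.5, "dy": -5, "dz": 3, "wx": 0, "wy": 0, "wz": 0, "hand": 0}, {"dx": -1, "dy": -9, "dz": 6, "wx": 0, "wy": 0, "wz": 0, "hand": 0}, {"dx": -1, "dy": -9, "dz": 6, "wx": 0, "wy": 0, "wz": 0, "hand": 0}, {"dx": -1, "dy": -9, "dz": 6, "wx": 0, "wy": 0, "wz": 0, "hand": 0}]'

```text
clock: 23.9
tcp_pos: [512.3, 14.6, 133.2]
eef_rot: [0.654, 0.714, 0.185, 0.169]
force: [0.6, 0.1, -1.0]
width: 8.8
grip_force: 62.0
```

```bash
python3 - <<'E'
from h import *
s=st();R0=Rn.from_quat(s["eef_rot"]).as_matrix();print("force tool",(R0.T@s["force"]).round(1),"mom",s["moment"].round(2))
for cx,h,k in[(-5,0,0)]:
    p,th,ey,n=lean(cx,h,107.6,0);go(p+k*n,YS,-th,ey)
E
```

```text
t 23.9 p [512.3  14.6 133.2] f [ 0.6  0.1 -1. ] w 8.8 g 62.0 q [ 0.31  0.8  -0.74  2.47  2.32  0.75 -2.35]
force tool [0.  0.1 1.1] mom [-0.04  0.64  0.  ]
cmd d [-0.1 -2.6  1.7] w [-0.09 -0.04  0.01] rows>= 0.1
```

Emit:
arm_command --targets '[{"dx": 0, "dy": -0.5, "dz": 0.9, "wx": 0, "wy": 0, "wz": 0, "hand": 0}, {"dx": 0, "dy": -1, "dz": 1.8, "wx": 0, "wy": 0, "wz": 0, "hand": 0}, {"dx": 0, "dy": -1.3, "dz": 2.5, "wx": 0, "wy": 0, "wz": 0, "hand": 0}, {"dx": 0, "dy": -1.3, "dz": 2.5, "wx": 0, "wy": 0, "wz": 0, "hand": 0}]'

```text
clock: 24.3
tcp_pos: [512.8, 14.6, 130.8]
eef_rot: [0.654, 0.714, 0.185, 0.17]
force: [-0.3, 0.5, -1.5]
width: 9.0
grip_force: 62.0
```

```bash
python3 - <<'E'
from h import *
s=st();R0=Rn.from_quat(s["eef_rot"]).as_matrix();print("force tool",(R0.T@s["force"]).round(1),"mom",s["moment"].round(2))
for cx,h,k in[(-5,0,0)]:
    p,th,ey,n=lean(cx,h,107.6,0);go(p+k*n,YS,-th,ey)
save("side","s3");find(["panel","rail"],"side")
E
```

```text
t 24.3 p [512.8  14.6 130.8] f [-0.3  0.5 -1.5] w 9.0 g 62.0 q [ 0.31  0.81 -0.75  2.47  2.32  0.75 -2.35]
force tool [ 0.5 -1.   1.2] mom [-0.06  0.69 -0.  ]
cmd d [-0.1 -1.9 -0.6] w [-0.03 -0.02  0.01] rows>= 0.0
side mark_of panel 0.58 [ 534. -286.    2.] {}
side mark_of panel 0.55 [570.  22.  39.] {}
side mark_of rail 0.77 [509.  17. 104.] {}
```

Emit:
arm_command --targets '[{"dx": 0, "dy": -0.5, "dz": 0.9, "wx": 0, "wy": 0, "wz": 0, "hand": 0}, {"dx": 0, "dy": -1, "dz": 1.8, "wx": 0, "wy": 0, "wz": 0, "hand": 0}, {"dx": 0, "dy": -1.2, "dz": 2.2, "wx": 0, "wy": 0, "wz": 0, "hand": 0}, {"dx": 0, "dy": -1.2, "dz": 2.2, "wx": 0, "wy": 0, "wz": 0, "hand": 0}]'

```text
clock: 24.85
tcp_pos: [512.5, 14.5, 129.7]
eef_rot: [0.653, 0.714, 0.186, 0.171]
force: [-6.6, -2.1, 15.9]
width: 8.6
grip_force: 65.0
```

```bash
python3 - <<'E'
from h import *
s=st();R0=Rn.from_quat(s["eef_rot"]).as_matrix();print("force tool",(R0.T@s["force"]).round(1),"mom",s["moment"].round(2))
p,th,ey,n=lean(-5,0,107.6,0);go(p,YS,-th,ey)
E
```

```text
t 24.85 p [512.5  14.5 129.7] f [-6.6 -2.1 15.9] w 8.6 g 65.0 q [ 0.31  0.81 -0.75  2.47  2.33  0.77 -2.36]
force tool [ -1.5   1.8 -17.2] mom [-0.17  0.08 -0.15]
cmd d [ 0.  -1.1 -1.4] w [0.11 0.01 0.11] rows>= 0.0
```

Emit:
arm_command --targets '[{"dx": 0, "dy": 0.3, "dz": -1, "wx": 0, "wy": 0, "wz": 0, "hand": 0}, {"dx": 0, "dy": -1, "dz": -1, "wx": 0, "wy": 0, "wz": 0, "hand": 0}, {"dx": 0, "dy": -2, "dz": -1, "wx": 0, "wy": 0, "wz": 0, "hand": 0}, {"dx": 0, "dy": -2, "dz": -1, "wx": 0, "wy": 0, "wz": 0, "hand": 0}]'

```text
clock: 25.25
tcp_pos: [511.9, 14.5, 129.6]
eef_rot: [0.653, 0.713, 0.187, 0.172]
force: [-3.5, -2.5, 10.9]
width: 9.1
grip_force: 63.9
```

```bash
python3 - <<'E'
from h import *
s=st();R0=Rn.from_quat(s["eef_rot"]).as_matrix();print("force tool",(R0.T@s["force"]).round(1),"mom",s["moment"].round(2))
p,th,ey,n=lean(-5,0,107.6,0);go(p,YS,-th,ey)
E
```

```text
t 25.25 p [511.9  14.5 129.6] f [-3.5 -2.5 10.9] w 9.1 g 63.9 q [ 0.31  0.82 -0.75  2.48  2.33  0.77 -2.36]
force tool [ -2.2   2.1 -11.3] mom [-0.05 -0.47 -0.11]
cmd d [ 0.  -0.5 -1.3] w [0.24 0.03 0.06] rows>= 0.0
```

Emit:
arm_command --targets '[{"dx": 0, "dy": -1, "dz": -0.4, "wx": 0, "wy": 0, "wz": 0, "hand": 0}, {"dx": 0, "dy": -2, "dz": -0.4, "wx": 0, "wy": 0, "wz": 0, "hand": 0}, {"dx": 0, "dy": -2, "dz": -0.4, "wx": 0, "wy": 0, "wz": 0, "hand": 0}, {"dx": 0, "dy": -2, "dz": -0.4, "wx": 0, "wy": 0, "wz": 0, "hand": 0}]'

```text
clock: 25.65
tcp_pos: [511.8, 14.5, 129.5]
eef_rot: [0.653, 0.713, 0.188, 0.173]
force: [1.3, -0.8, 9.4]
width: 8.6
grip_force: 63.4
```

```bash
python3 - <<'E'
from h import *
s=st();R0=Rn.from_quat(s["eef_rot"]).as_matrix();print("force tool",(R0.T@s["force"]).round(1),"mom",s["moment"].round(2))
p,th,ey,n=lean(-5,0,107.6,0);go(p,YS,-th,ey)
im=save("wrist","w11");c=eyes.calibration("wrist")
hsv=cv2.cvtColor(im,cv2.COLOR_RGB2HSV)
find(["rail","panel","block_a"],"wrist")
E
```

```text
t 25.65 p [511.8  14.5 129.5] f [ 1.3 -0.8  9.4] w 8.6 g 63.4 q [ 0.31  0.82 -0.75  2.48  2.34  0.78 -2.37]
force tool [-0.9  5.7 -7.6] mom [-0.04 -0.94 -0.07]
cmd d [-0.  -0.4 -1.2] w [0.43 0.06 0.03] rows>= 0.1
wrist mark_of rail 0.82 [509.  18. 103.] {}
wrist mark_of block_a 0.4 [558.  87.  11.] {}
```

Emit:
arm_command --targets '[{"dx": 0, "dy": 1, "dz": -0.6, "wx": 0, "wy": 0, "wz": 0, "hand": 0}, {"dx": 0, "dy": 1, "dz": -0.6, "wx": 0, "wy": 0, "wz": 0, "hand": 0.2}, {"dx": 0, "dy": 1, "dz": -0.6, "wx": 0, "wy": 0, "wz": 0, "hand": 0.3}, {"dx": 0, "dy": 1, "dz": -0.6, "wx": 0, "wy": 0, "wz": 0, "hand": 0.4}, {"dx": 0, "dy": 1, "dz": -0.6, "wx": 0, "wy": 0, "wz": 0, "hand": 0.4}, {"dx": 0, "dy": 1, "dz": -0.6, "wx": 0, "wy": 0, "wz": 0, "hand": 0.4}]'

```text
clock: 26.45
tcp_pos: [508.8, 14.2, 128.4]
eef_rot: [0.654, 0.714, 0.185, 0.169]
force: [-0.3, -0.5, -0.0]
width: 34.1
grip_force: 0.0
```

```bash
python3 - <<'E'
from h import *
s=st();R0=Rn.from_quat(s["eef_rot"]).as_matrix();print("force tool",(R0.T@s["force"]).round(1),"mom",s["moment"].round(2))
save("side","s4");find(["panel","trough"],"side");save("top","t4");find(["panel"],"top")
E
```

```text
t 26.45 p [508.8  14.2 128.4] f [-0.3 -0.5 -0. ] w 34.1 g 0.0 q [ 0.31  0.82 -0.75  2.48  2.33  0.77 -2.36]
force tool [-0.5 -0.3 -0.1] mom [-0.01  0.51  0.06]
side mark_of panel 0.43 [566.  22.  -0.] {}
side mark_of trough 0.92 [567.  20.  11.] {}
side mark_of trough 0.58 [564. -43.  10.] {}
side mark_of trough 0.57 [722. -86.   1.] {}
top mark_of panel 0.86 [565.  17.  36.] {}
```

Emit:
arm_command --targets '[{"dx": 0, "dy": 1, "dz": -10, "wx": 0, "wy": 0, "wz": 0, "hand": 0.4}, {"dx": 0, "dy": 1, "dz": -25, "wx": 0, "wy": 0, "wz": 0, "hand": 0.4}, {"dx": 0, "dy": 1, "dz": -45, "wx": 0, "wy": 0, "wz": 0, "hand": 0.4}, {"dx": 0, "dy": 1, "dz": -65, "wx": 0, "wy": 0, "wz": 0, "hand": 0.4}, {"dx": 0, "dy": 40, "dz": -110, "wx": 0, "wy": 0, "wz": 0, "hand": 0.4}, {"dx": 0, "dy": 60, "dz": -130, "wx": 0, "wy": 0, "wz": 0, "hand": 0.4}, {"dx": 0, "dy": 60, "dz": -130, "wx": 0, "wy": 0, "wz": 0, "hand": 0.4}, {"dx": 0, "dy": 60, "dz": -130, "wx": 0, "wy": 0, "wz": 0, "hand": 0.4}]'

```text
clock: 27.5
tcp_pos: [499.1, 13.5, 274.1]
eef_rot: [0.653, 0.713, 0.187, 0.172]
force: [0.2, -0.0, -1.1]
width: 34.2
grip_force: 0.0
```

```bash
python3 - <<'E'
from h import *
st();ims=save("side","s5");imt=save("top","t5");im=save("wrist","w12")
for cam in("side","top","wrist"):
    find(["panel","trough","rail"],cam)
for cam in("side","top"): find(["block_a","puck","bar","tape","cup"],cam); find(["panel"],cam,"boxes_of")
# panel (white face) outline in top picture
for cam,i in(("top",imt),):
    g=cv2.cvtColor(i,cv2.COLOR_RGB2GRAY);print(g[190:262,235].tolist());print(g[225,190:285].tolist())
E
```

```text
t 27.5 p [499.1  13.5 274.1] f [ 0.2 -0.  -1.1] w 34.2 g 0.0 q [ 0.18  0.36 -0.43  2.36  1.87  0.21 -1.92]
side mark_of panel 0.62 [569.  18.  42.] {}
side mark_of trough 0.95 [565.  24.  11.] {}
side mark_of trough 0.75 [ 514. -194.   32.] {}
side mark_of rail 0.83 [510.  17. 106.] {}
top mark_of panel 0.74 [564.  15.  33.] {}
top mark_of panel 0.5 [ 533. -285.   27.] {}
top mark_of rail 0.81 [514.  17. 109.] {}
top mark_of rail 0.27 [ 534. -283.   29.] {}
wrist mark_of panel 0.75 [562.  15.  34.] {}
wrist mark_of trough 0.67 [564.  21.   6.] {}
side mark_of block_a 0.72 [ 533. -485.    4.] {}
side mark_of block_a 0.65 [562. -43.  10.] {}
side mark_of block_a 0.51 [ 615. -485.   -1.] {}
side mark_of block_a 0.37 [562.  84.  10.] {}
side mark_of puck 0.58 [ 517. -193.   31.] {}
side mark_of bar 0.69 [ 524. -254.   31.] {}
side mark_of tape 0.74 [ 515. -194.   29.] {}
side mark_of tape 0.7 [747.  91.   2.] {}
side mark_of tape 0.17 [ 536. -284.   31.] {}
side mark_of cup 0.86 [721. -89.   2.] {}
side mark_of cup 0.47 [550. 262.   3.] {}
side boxes_of panel 0.75 [535.  -0. 110.] {}
top
[... 602 characters left out ...]
, 131, 100, 54, 31, 28, 31, 23, 19, 23, 31, 44, 80, 101, 109, 108, 108, 107, 108, 109, 110, 107, 110, 107, 107, 105, 100, 91, 77, 67, 71, 72, 70, 63, 45, 39, 33, 40, 22, 16, 13, 14, 12, 17, 11, 19, 15, 11, 19, 16, 10, 15, 21, 20, 10, 17, 16]
[135, 135, 138, 135, 136, 135, 137, 136, 137, 137, 127, 87, 42, 30, 31, 47, 73, 90, 103, 108, 105, 106, 107, 108, 106, 109, 107, 106, 108, 108, 107, 104, 105, 108, 106, 107, 103, 106, 105, 109, 110, 109, 110, 108, 108, 110, 108, 108, 108, 108, 109, 108, 107, 106, 107, 110, 107, 105, 105, 103, 108, 107, 106, 109, 107, 109, 105, 108, 106, 108, 106, 105, 94, 75, 42, 10, 2, 16, 22, 45, 97, 135, 140, 138, 138, 140, 139, 138, 140, 139, 141, 142, 142, 141, 141]
```

```bash
python3 - <<'E'
from h import *
im=cv2.imread("pics/t5.png");g=cv2.cvtColor(im,cv2.COLOR_BGR2GRAY).astype(float);c=eyes.calibration("top")
E=[]
for u in range(214,258,2):
    col=g[205:228,u];i=np.argmax(col>65);E.append((u,205+i-1+(65-col[i-1])/(col[i]-col[i-1])))
q=onplane("top",E,np.array([0,0,36.]),np.eye(3),c);k=np.polyfit(q[:,1],q[:,0],1)
print("panel lower edge yaw",np.degrees(np.arctan(-k[0])).round(2),"x at y19",np.polyval(k,19).round(1),"rms",np.std(q[:,0]-np.polyval(k,q[:,1])).round(2))
E
```

```text
panel lower edge yaw -0.55 x at y19 609.1 rms 3.81
```

```bash
python3 - <<'E'
from h import *
im=cv2.imread("pics/t5.png");g=cv2.cvtColor(im,cv2.COLOR_BGR2GRAY).astype(float);c=eyes.calibration("top")
E=[]
for u in range(214,258,2):
    col=g[211:228,u];i=np.argmax(col>65);E.append((u,211+i-1+(65-col[i-1])/(col[i]-col[i-1])))
q=onplane("top",E,np.array([0,0,36.]),np.eye(3),c);k=np.polyfit(q[:,1],q[:,0],1)
print("panel lower edge yaw",np.degrees(np.arctan(-k[0])).round(2),"x at y19",np.polyval(k,19).round(1),"rms",np.std(q[:,0]-np.polyval(k,q[:,1])).round(2))
E
```

```text
panel lower edge yaw 4.92 x at y19 571.5 rms 4.28
```

```bash
python3 -c "
from cell import arm
print(arm.close_job())"
```

```text
the job is handed in; nothing more can be done
None
```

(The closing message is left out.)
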